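Gauge-check centrifuge sleeves and sort them

ROBOT

A 7-joint arm with a two-finger parallel gripper is mounted at the origin on the work surface. World frame = base frame: x ahead of the robot, y to its left, z up, the work surface at z = 0. Lengths are in m, angles in rad, forces in N, time in s.
With the tool pointing down it reaches from about 0.35 to 0.9 m from the base axis. Payload 19.9 kg.
Tool frame: the origin (TCP) lies midway between the tips of the shut fingers; the grasp point (between the pads) lies 19 mm behind it (arm.grip_point_offset is the distance from the TCP to the grasp point, in m); z points along the fingers, x is the direction in which the jaws open and shut, and the axes are right-handed (so a half turn about z gives the same grasp; the last joint's range is limited). The gripper opens to 85 mm and grips with 20 to 120 N. Pads are 22 mm wide; open, the fingers measure 114 mm over their backs; the gripper's body (76 mm by 85 mm) begins 54 mm behind the grasp point. The pads swing forward as they close: fully open they stand 13 mm farther back than shut.
Start: joints at [-1.284, 0.417, -0.01, 1.614, 0.005, 1.111, -0.053], TCP at [0.202, 0.591, 0.198] pointing down, gripper open.
Joint ranges: [-2.81, 2.81], [-0.39, 2.02], [-1.27, 1.25], [0.06, 2.57], [-1.19, 4.33], [0.19, 2], [-2.82, 2.82]. Speed limits (rad/s): [1.89, 1.89, 2.39, 2.39, 3.01, 3.01, 3.01].

INTERFACE

Orientations are given as a unit quaternion [x, y, z, w].
In Python, from rig import get_state, eyes, order, arm gives the robot as it stands.
- The arm moves only by the tool servo_tool, never from a script. Its argument "series" is a list of rows, each an object of numbers: "dx", "dy", "dz": the shift along the tool's x, y, z in mm; "rx", "ry", "rz": the turn, a rotation vector about the tool's x, y, z in degrees; "claw": the gripper's target within -1 to 1 (fully open at 1, half-way at 0, shut at -1). In form: [{"dx": .., "dy": .., "dz": .., "rx": .., "ry": .., "rz": .., "claw": ..}, ...]. A call has 1 to 5 rows; each row is the pose to reach, as a shift and turn from the pose commanded when the call began, along the tool's axes at that moment; what a row does not reach only later rows make up. A row lasts 1/10 s, in which the tool goes at most 50 mm and 8.59 degrees, less where a joint would pass 70% of its speed; a pose out of reach is approached as far as the arm can. A call with a gripper value outside its range is refused whole. The fingers move at their own pace and stop on an object; the grip force is fixed at half the most. Time passes only in rows, so rows that repeat a pose let the fingers close. It gives the time, the measured TCP pose, the force and the opening at its end, in the units of the state.
- get_state(): the state, without advancing time (a new reading comes with each control period).
- eyes.read_camera(name): name is "scene" or "side" or "wrist"; returns the picture (400x640x3 uint8, red, green, blue); there is no depth.
- eyes.get_calibration(name): a dict with "fx", "fy", "cx", "cy" (pixels), "k1" (the pictures are not rectified: a ray, as slopes to the right and down, at radius r is drawn at 1 + k1 r^2 times it, then the intrinsics apply), "R" (3x3) and "t" (3): a world point X has camera coordinates R X + t. Camera axes: x right, y down, z forward; pixel columns grow to the right and rows downward; lengths in m; the calibration is good to about 2 mm. A picture is of the moment at which its call begins: read the wrist's pose just before it. get_calibration takes no time and is no camera call; for the wrist camera it gives the pose at the moment of the call.
- order.finish_job(): hands the job in, once; it reports no verdict.
The state is a dict: "t": time; "qpos": joint angles; "joint_vel": joint speeds; "joint_torque": joint torques, N m; "tool_pos": TCP position; "tool_rot": TCP orientation; "ft_force": force on the tool from outside, world axes, zero at the start; "torque": the same for the moment, N m; "gripper_width": finger opening in m.
Only numpy, scipy, OpenCV 4.12 (cv2) and the standard library are available. Lean on these libraries where they do the work, as an engineer would, in place of code of your own. Each camera call takes 0.05 s, during which the arm holds its last target.

TASK

Check the two yellow centrifuge sleeves that stand loose on the bench, one at a time: slide each, mouth down, over the steel pin of the gauge as far as it goes without forcing it, and keep it there a moment. A sleeve whose rim goes fully home on the gauge's base is good and is to be stood upright on the floor of the green tray; one that stops short is to be stood upright on the floor of the red tray, and the first must be put away before the second is tried. Set the sleeves down rather than dropping them, and leave the sleeves already in the trays and everything else on the bench where they are.

Things in the scene. Friction and masses are not known exactly. Their poses are not given: they have to be found in the camera images.
- sleeve_a: sleeve to be checked: yellow plastic closed-ended sleeve standing mouth down, outside diameter 46, height 110. Origin: centre of the open mouth rim (its underside), z up to the closed flat top. Bore diameter 31 at the mouth, open 100 deep in a good sleeve; an undersize one is blocked inside from 45 above the mouth, so it stops with its rim about 40 above the gauge's base. Nothing outside shows which. About 0.13 kg. Any yaw is alike.
- sleeve_b: sleeve to be checked: yellow plastic closed-ended sleeve standing mouth down, outside diameter 46, height 110. Origin: centre of the open mouth rim (its underside), z up to the closed flat top. Bore diameter 31 at the mouth, open 100 deep in a good sleeve; an undersize one is blocked inside from 45 above the mouth, so it stops with its rim about 40 above the gauge's base. Nothing outside shows which. About 0.13 kg. Any yaw is alike.
- gauge: fixed fit gauge. Origin: on the bench surface under the pin's axis, z up. Dark base plate 110 (x) by 135 (y, from -55 to +80), its top at z = 12. Upright steel pin on the z axis, diameter 28, its top at z = 97, tapered over the last 12 to diameter 16. An upright aluminium scale plate 8 thick and 70 wide along x stands on the +y side, its near face 66 from the pin's axis, its top at z = 102.
- green_tray: fixed green open tray for good sleeves, 190 (x) by 110 (y) by 35 high outside, walls and floor 5 thick. Origin: centre of its underside. One earlier sleeve already stands in its +x half; the -x half is free.
- red_tray: fixed red open tray for rejected sleeves, 190 (x) by 110 (y) by 35 high outside, walls and floor 5 thick. Origin: centre of its underside. One earlier sleeve already stands in its -x half; the +x half is free.
- old_green: bystander: yellow sleeve, diameter 46, height 110, standing in the green tray; origin at the centre of its underside
- old_red: bystander: yellow sleeve, diameter 46, height 110, standing in the red tray; origin at the centre of its underside
- media_bottle: bystander: glass bottle with orange cap, diameter 62, height 165, origin at the centre of its underside
- reagent_jar: bystander: white jar with blue cap, diameter 66, height 120, origin at the centre of its underside
- amber_bottle: bystander: brown glass bottle with black cap, diameter 56, height 145, origin at the centre of its underside
- beaker: bystander: clear plastic beaker, rim diameter 60, height 75, origin at the centre of its underside
- timer: bystander: white bench timer, 60 by 50 by 45 high, origin at the centre of its underside
Things that resemble listed ones, but are neither listed nor needed, are in the scene too. Several things have the shape of the green_tray; the one meant has the colours described above.

How it is judged:
By the outcome, as a careful person would: the job done as asked, in the order asked, and still so for the second after the job is handed in, with the robot touching nothing.
It also fails if it takes over 72 s, if anything falls off the work surface, if the arm or the gripper's body presses on something with over 40 N, if the wrist force passes 120 N, or if a joint passes its speed limit or range.

## Working session

There is one attempt and no reset: what is moved stays moved. The work goes in short steps, Python scripts to look and compute and a tool call to move; the robot and the scene stay as the last step left them, time stands still between calls to the robot, and variables do not carry over. Pictures are saved under pics/ and viewed, and the job is handed in when it is done.

Besides the shell and the picture viewer there is one more tool, called after "Call:" by a JSON object that holds its "method" and its "body". servo_tool: Moves the arm, as the interface text tells. Its arguments: {"type":"object","properties":{"series":{"type":"array"}},"required":["series"]}

```bash
mkdir -p pics; ls
python3 - <<'E'
from rig import get_state, eyes, order, arm
import cv2
s=get_state();print({k:s[k] for k in('t','tool_pos','tool_rot','ft_force','gripper_width')},arm.grip_point_offset)
for n in("scene","side","wrist"):
    c=eyes.get_calibration(n);print(n,c)
    cv2.imwrite(f"pics/{n}0.png",eyes.read_camera(n)[:,:,::-1])
E
```

```text
pics
{'t': 0.0, 'tool_pos': array([0.20169115, 0.59115908, 0.19716542]), 'tool_rot': array([ 8.13284163e-01,  5.81866397e-01, -4.70851833e-04,  3.80972328e-04]), 'ft_force': array([0.36696261, 0.3575288 , 0.35779234]), 'gripper_width': 0.08547738914784793} 0.0187
scene {'fx': 415.8150896953618, 'fy': 415.8150896953618, 'cx': 321.30012020792134, 'cy': 202.6145658696946, 'k1': -0.011521003940679501, 'R': array([[-0.74689215,  0.66480507,  0.01365075],
       [ 0.36520877,  0.42728574, -0.82707282],
       [-0.55567498, -0.61274882, -0.561929  ]]), 't': array([ 0.32502594, -0.18250584,  1.64346903])}
side {'fx': 460.2811021970912, 'fy': 460.2811021970912, 'cx': 321.51429289145364, 'cy': 198.2619508121073, 'k1': -0.02901586492012954, 'R': array([[ 0.97479176, -0.22265499, -0.01434471],
       [-0.17607813, -0.72820374, -0.66235625],
       [ 0.13703105,  0.64818521, -0.74905168]]), 't': array([-0.48805615,  0.19983417,  1.10455074])}
wrist {'fx': 313.2189523041669, 'fy': 313.2189523041669, 'cx': 325.2225760103249, 'cy': 196.56885442992095, 'k1': -0.06074310099016031, 'R': array([[ 3.22703859e-01,  9.46499592e-01, -8.60639063e-04],
       [ 9.12717104e-01, -3.10944882e-01,  2.65067477e-01],
       [ 2.50618648e-01, -8.63238179e-02, -9.64229481e-01]]), 't': array([-0.62441987, -0.03476067,  0.37833791])}
```

View pics/scene0.png

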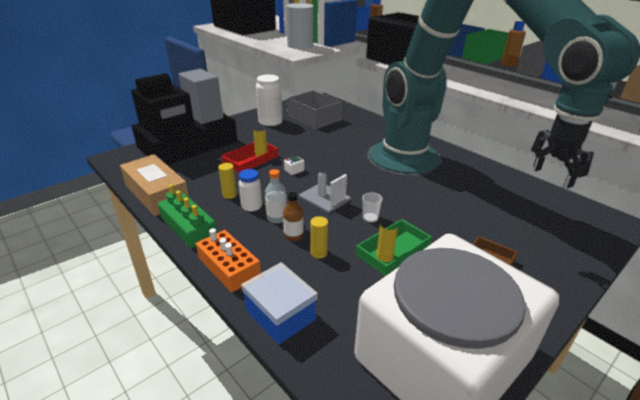

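View pics/side0.png

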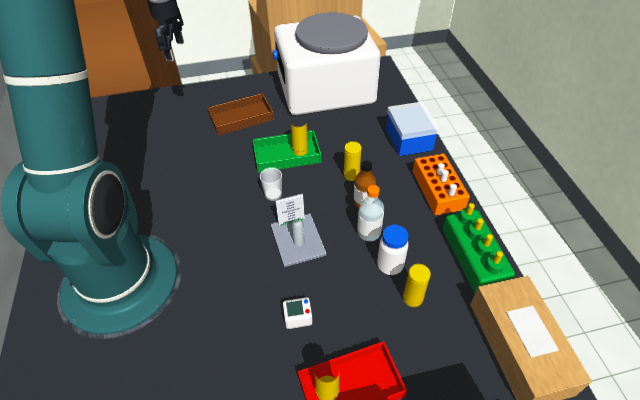

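View pics/wrist0.png

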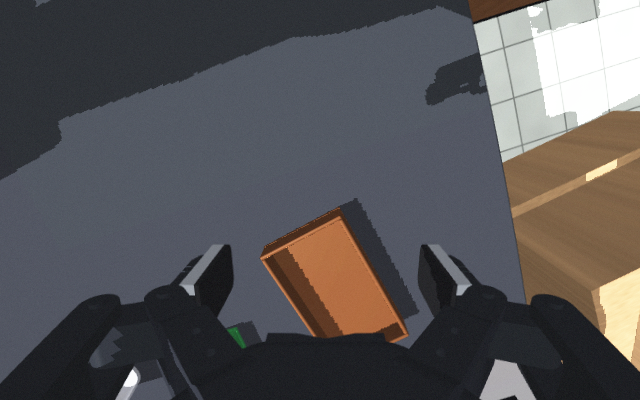

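```bash
cat > h.py <<'E'
from rig import get_state, eyes, order, arm
import cv2, numpy as np
from scipy.spatial.transform import Rotation as Ro
def ray(c,u,v):
    xd=np.array([(u-c['cx'])/c['fx'],(v-c['cy'])/c['fy']]);x=xd.copy()
    for _ in range(20): x=xd/(1+c['k1']*(x@x))
    return -c['R'].T@c['t'], c['R'].T@np.array([x[0],x[1],1.])
def plane(c,u,v,z):
    o,d=ray(c,u,v);return o+d*(z-o[2])/d[2]
def proj(c,X):
    p=c['R']@np.asarray(X,float)+c['t'];x=p[:2]/p[2];x=x*(1+c['k1']*(x@x))
    return np.array([c['fx']*x[0]+c['cx'],c['fy']*x[1]+c['cy']])
def tri(c1,p1,c2,p2):
    A=[];B=[]
    for c,p in((c1,p1),(c2,p2)):
        o,d=ray(c,*p);d/=np.linalg.norm(d);M=np.eye(3)-np.outer(d,d);A.append(M);B.append(M@o)
    return np.linalg.solve(sum(A),sum(B))
def ymask(im):
    h=cv2.cvtColor(im,cv2.COLOR_RGB2HSV);return cv2.inRange(h,(20,150,60),(33,255,255))
def blobs(m,mn=60):
    n,l,s,c=cv2.connectedComponentsWithStats(m);return [(c[i].round(1),s[i]) for i in range(1,n) if s[i,4]>=mn]
def shot(n):
    c=eyes.get_calibration(n);return c,eyes.read_camera(n)
def save(im,name,box=None,k=1):
    if box: im=im[box[1]:box[3],box[0]:box[2]]
    cv2.imwrite('pics/'+name,cv2.resize(im[:,:,::-1],None,fx=k,fy=k,interpolation=cv2.INTER_CUBIC))
def totool(s,tgt):
    return Ro.from_quat(s['tool_rot']).inv().apply(np.asarray(tgt)-s['tool_pos'])*1000
E
python3 - <<'E'
from h import *
np.set_printoptions(precision=4,suppress=True)
for n in("scene","side"):
    c,im=shot(n)
    for b,s in blobs(ymask(im)):
        print(n,b,s,plane(c,*b,.055))
    h=cv2.cvtColor(im,cv2.COLOR_RGB2HSV)
    for nm,lo,hi in(("green",(50,120,40),(75,255,255)),("red",(0,200,60),(5,255,255))):
        for b,s in blobs(cv2.inRange(h,lo,hi),150): print(nm,b,s)
    save(im,n+'_g.png',(290,150,450,280) if n=="scene" else (240,80,400,280),5 if n=="scene" else 3)
    save(im,n+'_r.png',(200,110,320,200) if n=="scene" else (280,280,440,400),5)
E
```

```text
scene [259.8 142.2] [254 131  13  25 251] [ 0.4219 -0.3738  0.055 ]
scene [227.1 180. ] [218 163  19  36 472] [ 0.6655 -0.2099  0.055 ]
scene [318.4 236.6] [310 216  18  43 655] [0.633  0.2092 0.055 ]
scene [385.8 243.9] [377 225  20  37 536] [0.5169 0.35   0.055 ]
green [484.6  45.9] [ 463   30   45   34 1158]
green [185.4 219.7] [ 158  192   58   56 1599]
green [394.1 245.9] [ 356  219   75   56 1694]
red [247.6 157. ] [222 144  55  27 584]
side [299.3 139.4] [291 123  17  33 431] [0.5118 0.3384 0.055 ]
side [351.8 160. ] [343 141  19  40 599] [0.6384 0.2175 0.055 ]
side [470.1 208.3] [466 203   9  12  69] [ 0.8841 -0.0245  0.055 ]
side [488.1 239.7] [484 234   9  12  66] [ 0.8837 -0.1262  0.055 ]
side [497.8 256.7] [494 251   9  12  69] [ 0.8835 -0.1767  0.055 ]
side [416.2 284.6] [403 263  28  44 863] [ 0.6719 -0.2025  0.055 ]
side [326.9 387.5] [315 376  24  24 494] [ 0.4261 -0.3766  0.055 ]
green [284.1 151.8] [ 252  130   70   43 1806]
green [475.4 249.7] [ 443  208   72   85 3116]
red [358.4 375.3] [ 298  341  109   59 3896]
```

View pics/scene_g.png

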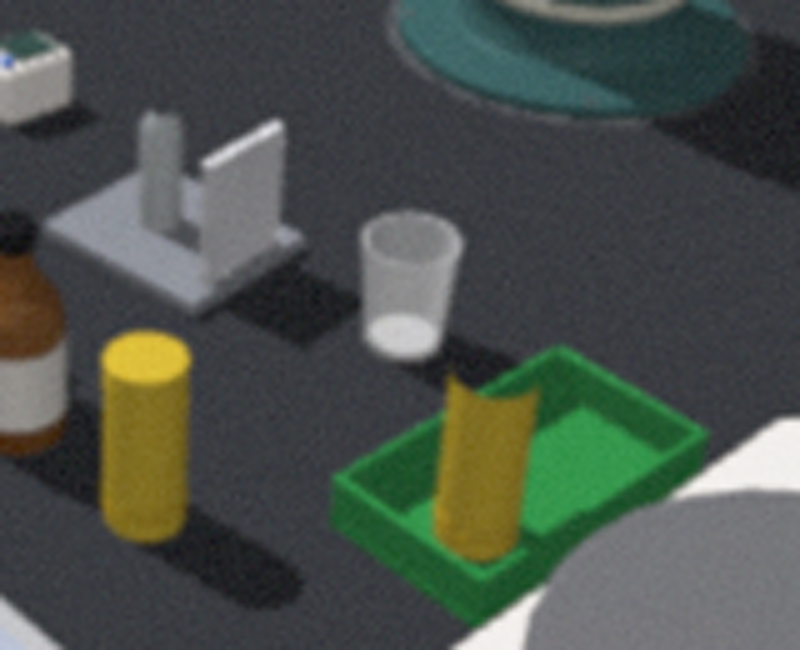

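View pics/side_g.png

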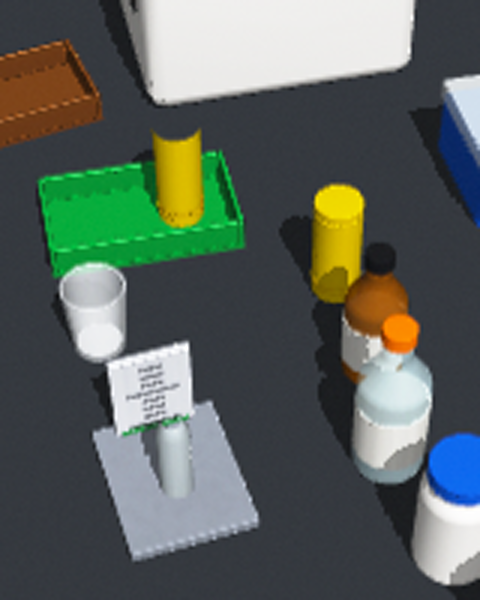

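View pics/scene_r.png

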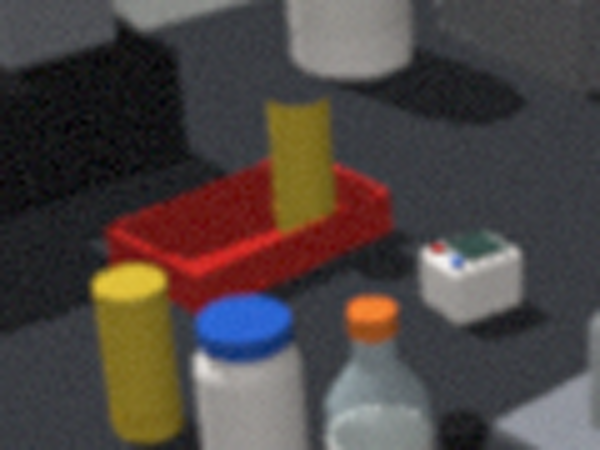

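View pics/side_r.png

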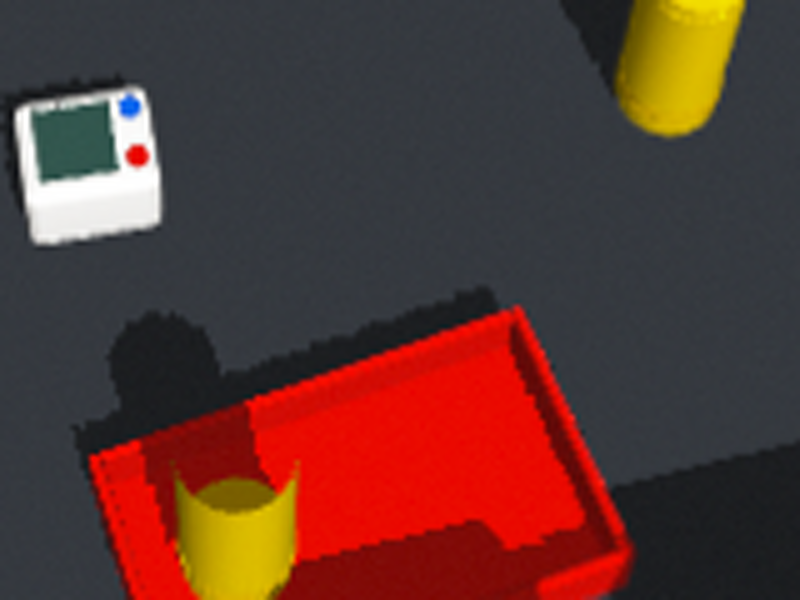

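Run:
```python
from h import *
np.set_printoptions(precision=4,suppress=True)
C,im=shot("scene");S,im2=shot("side")
def tops(im,n):
    h=cv2.cvtColor(im,cv2.COLOR_RGB2HSV);return h
# top faces by brightness
for n,c,i in(("scene",C,im),("side",S,im2)):
    h=cv2.cvtColor(i,cv2.COLOR_RGB2HSV);
    boxes={'A':(308,212,332,232),'B':(214,159,240,175)} if n=="scene" else {'A':(338,138,366,156),'B':(400,260,434,282)}
    for k,(a,b,e,f) in boxes.items():
        v=h[b:f,a:e,2]; m=ymask(i)[b:f,a:e]
        t,_=cv2.threshold(v[m>0].reshape(-1,1),0,255,cv2.THRESH_OTSU)
        q=((v>t)&(m>0)).astype(np.uint8)*255
        bb=max(blobs(q,10),key=lambda z:z[1][4]); p=bb[0]+[a,b]
        print(n,k,t,p,bb[1],plane(c,*p,.11))
P=lambda c,l,z:[print('  ',plane(c,*p,z)) for p in l]
print('gauge base scene');P(C,[(299.4,195),(329.6,211),(350.6,198)],.012)
print('side');P(S,[(271.7,223.3),(310,214),(326,253.3),(286,264.3)],.012)
print('pin',plane(C,322.2,173.5,.097),plane(S,297.7,221.7,.097))
print('green scene');P(C,[(357,248),(402,220),(431.6,237),(386,266)],.035)
print('side');P(S,[(253.3,140),(314,131.7),(321,160)],.035)
print('red side');P(S,[(298,371.4),(383.6,341.6),(406,389.6)],.035)
print('red scene');P(C,[(222,157),(239,164),(278,149)],.035)
print('bottles amber',plane(C,292.5,197,.145),plane(S,366,166,.145),'media',plane(C,275,174,.165),plane(S,373,190,.165),'jar',plane(C,249.5,175,.12),plane(S,396,236,.12))
print('beaker',plane(C,372,198,.075),plane(S,271,174,.075))
```

```text
scene A 174.0 [318.7 221.3] [  3   5  17  10 132] [0.6355 0.2124 0.11  ]
scene B 167.0 [225.5 166.1] [ 5  4 14  7 77] [ 0.6672 -0.2051  0.11  ]
side A 181.0 [353.1 148.6] [  7   4  16  14 193] [0.6365 0.2046 0.11  ]
side B 182.0 [419.4 272.9] [  9   4  22  18 305] [ 0.6695 -0.2062  0.11  ]
gauge base scene
   [ 0.5003 -0.0365  0.012 ]
   [0.4863 0.0964 0.012 ]
   [0.3835 0.087  0.012 ]
side
   [0.3859 0.0805 0.012 ]
   [0.4896 0.0878 0.012 ]
   [ 0.5021 -0.0444  0.012 ]
   [ 0.4003 -0.0533  0.012 ]
pin [0.4465 0.015  0.097 ] [0.4445 0.0022 0.097 ]
green scene
   [0.5696 0.2958 0.035 ]
   [0.3765 0.2939 0.035 ]
   [0.3761 0.4    0.035 ]
   [0.564  0.3943 0.035 ]
side
   [0.38   0.3916 0.035 ]
   [0.5656 0.3851 0.035 ]
   [0.5587 0.2585 0.035 ]
red side
   [ 0.3784 -0.3257  0.035 ]
   [ 0.5645 -0.305   0.035 ]
   [ 0.5767 -0.4092  0.035 ]
red scene
   [ 0.5778 -0.3961  0.035 ]
   [ 0.5588 -0.3096  0.035 ]
   [ 0.3799 -0.3144  0.035 ]
bottles amber [0.6479 0.1183 0.145 ] [0.6391 0.0985 0.145 ] media [0.6301 0.0161 0.165 ] [ 0.6254 -0.0006  0.165 ] jar [ 0.6489 -0.093   0.12  ] [ 0.6495 -0.1082  0.12  ]
beaker [0.4041 0.1943 0.075 ] [0.408  0.1968 0.075 ]
```

```bash
cat >> h.py <<'E'
def toolyaw(s): 
    m=Ro.from_quat(s['tool_rot']).as_matrix();return np.degrees(np.arctan2(m[1,0],m[0,0]))
def goal(xyz,yaw=None):
    s=get_state();o=totool(s,xyz)
    print('d mm',o.round(1),'rz',None if yaw is None else round(toolyaw(s)-yaw,1),'at',s['tool_pos'].round(4),'yaw',toolyaw(s).round(2),'t',round(s['t'],2),'F',s['ft_force'].round(2),'w',round(s['gripper_width'],4))
def wc_at(pos,yaw):
    "wrist camera calibration predicted for tool at pos,yaw, pointing down"
    s=get_state();c=eyes.get_calibration('wrist');M=Ro.from_quat(s['tool_rot']).as_matrix()
    a=np.radians(yaw);N=np.array([[np.cos(a),np.sin(a),0],[np.sin(a),-np.cos(a),0],[0,0,-1]])
    Rct=c['R']@M; tc=c['R']@s['tool_pos']+c['t']
    d=dict(c);d['R']=Rct@N.T;d['t']=tc-d['R']@np.asarray(pos);return d
E
python3 - <<'E'
from h import *
for dy in(0,-.03,-.06,-.09):
    c=wc_at((.636,.2085+dy,.23),5)
    print(dy,-c['R'].T@c['t'],proj(c,(.636,.2085,.11)),proj(c,(.636,.2085,.0)))
goal((.64,.15,.23),5)
E
```

```text
0 [0.63006208 0.27509311 0.40626141] [325.25360158 182.07569831] [325.22527467 163.55284988]
-0.03 [0.63006208 0.24509311 0.40626141] [328.02726116 151.19512817] [327.26434853 140.50986842]
-0.06 [0.63006208 0.21509311 0.40626141] [330.93931379 118.7921691 ] [329.37696076 116.65941434]
-0.09 [0.63006208 0.18509311 0.40626141] [333.98753897  84.89479059] [331.56220811  92.01472932]
d mm [-276.3  557.3  -32.3] rz 66.2 at [0.2017 0.5914 0.1976] yaw 71.16 t 0.35 F [0.35 0.63 0.68] w 0.0853
```

Run:
```python
from h import *
S=eyes.get_calibration('side');C=eyes.get_calibration('scene')
print(plane(S,292,112,0),plane(S,377,103,0),plane(C,357,350,0))
goal((.636,.2085,.24),5)
```

```text
[0.52373667 0.54126239 0.        ] [ 8.11879569e-01  5.20233786e-01 -1.11022302e-16] [0.78187724 0.5058033  0.        ]
d mm [-222.2  534.6  -42.3] rz 66.2 at [0.2017 0.5914 0.1976] yaw 71.16 t 0.35 F [0.35 0.63 0.68] w 0.0853
```

Call:
{"method": "servo_tool", "body": {"series": [{"dx": -80, "dy": 190, "dz": -42, "rz": 30, "claw": 0.7}, {"dx": -222, "dy": 535, "dz": -42, "rz": 66.2, "claw": 0.7}, {"dx": -222, "dy": 535, "dz": -42, "rz": 66.2, "claw": 0.7}, {"dx": -222, "dy": 535, "dz": -42, "rz": 66.2, "claw": 0.7}, {"dx": -222, "dy": 535, "dz": -42, "rz": 66.2, "claw": 0.7}]}}

```text
invalid input
```

```bash
python3 -c "
from h import *
goal((.636,.2085,.24),5)"
```

```text
d mm [-222.2  534.6  -42.3] rz 66.2 at [0.2017 0.5914 0.1976] yaw 71.16 t 0.35 F [0.35 0.63 0.68] w 0.0853
```

Call:
{"method": "servo_tool", "body": {"series": [{"dx": -80, "dy": 190, "dz": -42, "rx": 0, "ry": 0, "rz": 30, "claw": 0.7}, {"dx": -222, "dy": 535, "dz": -42, "rx": 0, "ry": 0, "rz": 66.2, "claw": 0.7}, {"dx": -222, "dy": 535, "dz": -42, "rx": 0, "ry": 0, "rz": 66.2, "claw": 0.7}, {"dx": -222, "dy": 535, "dz": -42, "rx": 0, "ry": 0, "rz": 66.2, "claw": 0.7}, {"dx": -222, "dy": 535, "dz": -42, "rx": 0, "ry": 0, "rz": 66.2, "claw": 0.7}]}}

```text
t: 0.85
tool_pos: [0.3896, 0.4255, 0.2202]
tool_rot: [0.971, 0.241, 0.0, -0.0]
ft_force: [-0.0, 1.8, -1.0]
gripper_width: 0.0725
```

```bash
python3 -c "
from h import *
goal((.636,.2085,.24),5)"
```

```text
d mm [116.6 307.  -19.8] rz 22.8 at [0.3896 0.4255 0.2202] yaw 27.84 t 0.85 F [-0.03  1.83 -1.01] w 0.0725
```

Call:
{"method": "servo_tool", "body": {"series": [{"dx": 117, "dy": 307, "dz": -20, "rx": 0, "ry": 0, "rz": 22.8, "claw": 0.7}, {"dx": 117, "dy": 307, "dz": -20, "rx": 0, "ry": 0, "rz": 22.8, "claw": 0.7}, {"dx": 117, "dy": 307, "dz": -20, "rx": 0, "ry": 0, "rz": 22.8, "claw": 0.7}, {"dx": 117, "dy": 307, "dz": -20, "rx": 0, "ry": 0, "rz": 22.8, "claw": 0.7}, {"dx": 117, "dy": 307, "dz": -20, "rx": 0, "ry": 0, "rz": 22.8, "claw": 0.7}]}}

```text
t: 1.35
tool_pos: [0.578, 0.2622, 0.2353]
tool_rot: [0.999, 0.047, 0.0, -0.0]
ft_force: [-0.5, 0.5, 0.6]
gripper_width: 0.0724
```

```bash
python3 -c "
from h import *
goal((.636,.2085,.24),5)"
```

```text
d mm [52.7 58.9 -4.7] rz 0.4 at [0.578  0.2622 0.2353] yaw 5.4 t 1.35 F [-0.46  0.45  0.56] w 0.0724
```

Call:
{"method": "servo_tool", "body": {"series": [{"dx": 53, "dy": 59, "dz": -5, "rx": 0, "ry": 0, "rz": 0.4, "claw": 0.7}, {"dx": 53, "dy": 59, "dz": -5, "rx": 0, "ry": 0, "rz": 0.4, "claw": 0.7}, {"dx": 53, "dy": 59, "dz": -5, "rx": 0, "ry": 0, "rz": 0.4, "claw": 0.7}]}}

```text
t: 1.65
tool_pos: [0.6377, 0.205, 0.2399]
tool_rot: [0.999, 0.041, 0.0, 0.001]
ft_force: [-0.2, 0.2, -0.2]
gripper_width: 0.0729
```

```bash
cat > w.py <<'E'
from h import *
import sys
goal(eval(sys.argv[1]),5)
c,im=shot('wrist');save(im,sys.argv[2])
for b,s in blobs(ymask(im),300):
    x,y,w,h=s[:4];print(b,s,'centroid@.11',plane(c,*b,.11).round(4))
    if w<160:
        m=ymask(im)[y:y+h,x:x+w]
E
python3 w.py "(.636,.2085,.24)" w1.png
```

```text
d mm [-1.4 -3.7 -0.1] rz -0.3 at [0.6377 0.205  0.2399] yaw 4.66 t 1.65 F [-0.15  0.21 -0.24] w 0.0729
[227.1  36.3] [ 195    0   55   60 1645] centroid@.11 [0.5385 0.3305 0.11  ]
[324.2 167.4] [ 302  139   45   55 1919] centroid@.11 [0.6359 0.2173 0.11  ]
```

View pics/w1.png

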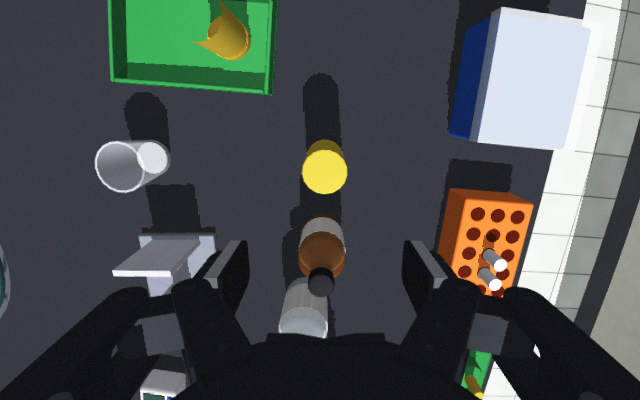

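```bash
cat >> h.py <<'E'
def topface(im,c,box,z=.11):
    a,b,e,f=box;v=cv2.cvtColor(im,cv2.COLOR_RGB2HSV)[b:f,a:e,2];m=ymask(im)[b:f,a:e]
    t,_=cv2.threshold(v[m>0].reshape(-1,1),0,255,cv2.THRESH_OTSU)
    q=((v>t)&(m>0)).astype(np.uint8)*255
    bb=max(blobs(q,10),key=lambda k:k[1][4]);p=bb[0]+[a,b]
    print('top',t,p,bb[1],plane(c,*p,z).round(4));return plane(c,*p,z)
E
python3 - <<'E'
from h import *
im=cv2.imread('pics/w1.png')[:,:,::-1].copy();c=eyes.get_calibration('wrist')
p=topface(im,c,(295,130,355,205))
print('amber cap',plane(c,321,280,.145),'pin n/a')
goal((p[0],p[1],.076),5)
E
```

```text
top 176.0 [324.3 171.4] [   7   20   45   44 1564] [0.6347 0.2161 0.11  ]
amber cap [0.63986975 0.11582247 0.145     ] pin n/a
d mm [ -0.7  -8.8 163.7] rz -0.2 at [0.6361 0.2076 0.2397] yaw 4.8 t 1.7 F [-0.42  0.97  0.19] w 0.0725
```

Run:
```python
from h import *
goal((.636,.2125,.074),5)
c,im=shot('wrist');p=topface(im,c,(295,130,355,205))
```

```text
d mm [  0.3  -5.1 165.7] rz -0.2 at [0.6361 0.2076 0.2397] yaw 4.8 t 1.7 F [-0.42  0.97  0.19] w 0.0725
top 176.0 [325.8 174.3] [   9   23   45   44 1554] [0.6364 0.2133 0.11  ]
```

Call:
{"method": "servo_tool", "body": {"series": [{"dx": 0.5, "dy": -5.5, "dz": 45, "rx": 0, "ry": 0, "rz": 0, "claw": 0.7}, {"dx": 0.5, "dy": -5.5, "dz": 90, "rx": 0, "ry": 0, "rz": 0, "claw": 0.7}, {"dx": 0.5, "dy": -5.5, "dz": 135, "rx": 0, "ry": 0, "rz": 0, "claw": 0.7}, {"dx": 0.5, "dy": -5.5, "dz": 166, "rx": 0, "ry": 0, "rz": 0, "claw": 0.7}, {"dx": 0.5, "dy": -5.5, "dz": 166, "rx": 0, "ry": 0, "rz": 0, "claw": 0.7}]}}

```text
t: 2.25
tool_pos: [0.6317, 0.2161, 0.0699]
tool_rot: [0.999, 0.045, -0.003, 0.001]
ft_force: [0.8, -1.1, 0.3]
gripper_width: 0.073
```

Call:
{"method": "servo_tool", "body": {"series": [{"dx": 0, "dy": 0, "dz": 0, "rx": 0, "ry": 0, "rz": 0, "claw": -0.6}, {"dx": 0, "dy": 0, "dz": 0, "rx": 0, "ry": 0, "rz": 0, "claw": -0.6}, {"dx": 0, "dy": 0, "dz": 0, "rx": 0, "ry": 0, "rz": 0, "claw": -0.6}, {"dx": 0, "dy": 0, "dz": 0, "rx": 0, "ry": 0, "rz": 0, "claw": -0.6}, {"dx": 0, "dy": 0, "dz": 0, "rx": 0, "ry": 0, "rz": 0, "claw": -0.6}]}}

```text
t: 2.75
tool_pos: [0.6368, 0.2165, 0.0787]
tool_rot: [0.999, 0.044, 0.002, -0.001]
ft_force: [-11.1, -0.2, 37.4]
gripper_width: 0.0171
```

```bash
python3 w.py "(.636,.2125,.25)" w2.png
```

```text
d mm [  -0.4    3.5 -171.4] rz 0.0 at [0.6368 0.2165 0.0787] yaw 5.01 t 2.75 F [-11.15  -0.21  37.42] w 0.0171
[150.7  15.9] [  65    0  137   44 3519] centroid@.11 [0.5526 0.317  0.11  ]
[330.2 205.9] [ 295  172   87  103 3290] centroid@.11 [0.6371 0.2388 0.11  ]
[591.6 311.6] [ 538  276  102   95 3744] centroid@.11 [0.7926 0.1883 0.11  ]
```

View pics/w2.png

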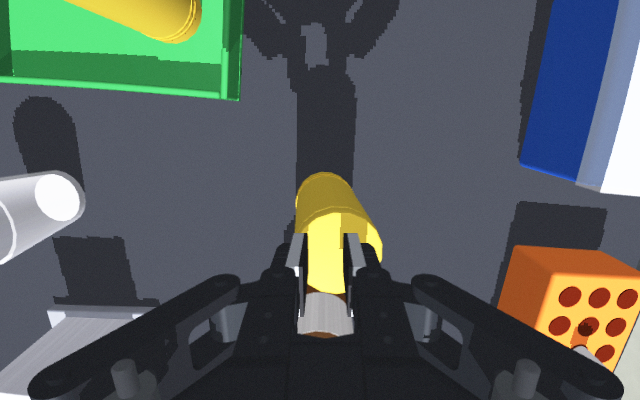

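Run:
```python
from h import *
for n,b in(('scene',(250,170,370,270)),('side',(290,90,410,220))):
    c,im=shot(n);save(im,n+'2.png',b,5 if n=='scene' else 4)
print(get_state()['ft_force'],get_state()['tool_pos'])
```

```text
[-11.42430102  -0.05650866  37.89816447] [0.63683278 0.21650363 0.07866853]
```

View pics/scene2.png

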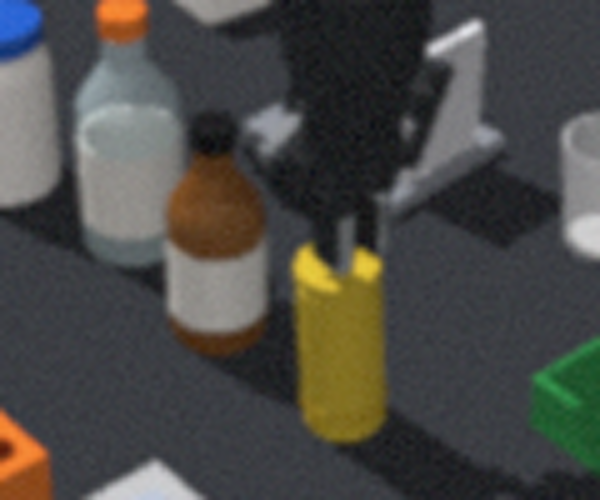

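View pics/side2.png

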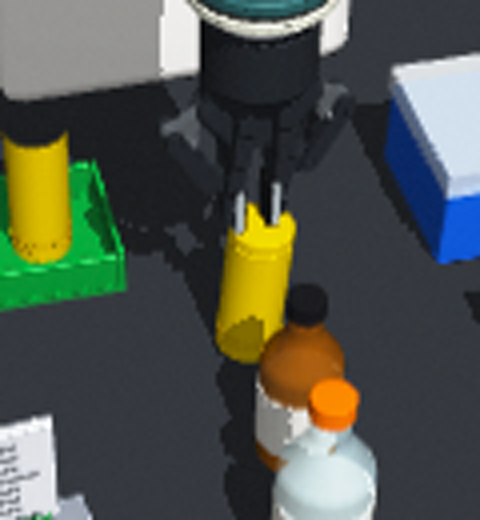

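Run:
```python
from h import *
s=get_state();t=s['tool_pos']
for n,b,k in(('scene',(250,170),5),('side',(290,90),4)):
    c=eyes.get_calibration(n)
    for z in(0,.03,.05): print(n,z,((proj(c,t+[0,0,z])-b)*k).round())
c=eyes.get_calibration('wrist')
for z in(0,.03): print('wrist',proj(c,t+[0,0,z]))
```

```text
scene 0 [346. 308.]
scene 0.03 [347. 263.]
scene 0.05 [347. 232.]
side 0 [247. 257.]
side 0.03 [248. 224.]
side 0.05 [249. 202.]
wrist [325.21725977 226.22313954]
wrist [325.55905773 247.06542868]
```

Call:
{"method": "servo_tool", "body": {"series": [{"dx": 0, "dy": 0, "dz": -15, "rx": 0, "ry": 0, "rz": 0, "claw": -0.6}, {"dx": 0, "dy": 0, "dz": -35, "rx": 0, "ry": 0, "rz": 0, "claw": 0.7}, {"dx": 0, "dy": 0, "dz": -35, "rx": 0, "ry": 0, "rz": 0, "claw": 0.7}, {"dx": 0, "dy": 0, "dz": -35, "rx": 0, "ry": 0, "rz": 0, "claw": 0.7}, {"dx": 0, "dy": 0, "dz": -35, "rx": 0, "ry": 0, "rz": 0, "claw": 0.7}]}}

```text
t: 3.4
tool_pos: [0.6349, 0.2153, 0.1089]
tool_rot: [0.999, 0.044, -0.0, 0.0]
ft_force: [-0.3, 0.0, -0.1]
gripper_width: 0.0724
```

```bash
python3 w.py "(.636,.2125,.074)" w3.png
python3 - <<'E'
from h import *
s=get_state();t=s['tool_pos']
print(t)
for n,b in(('scene',(250,170)),('side',(290,90))):
    c,im=shot(n);save(im,n+'3.png',(b[0],b[1],b[0]+120,b[1]+100),6)
    print(n,(6*(proj(c,t)-b)).round(),(6*(proj(c,t+[0,0,.03])-b)).round())
E
```

```text
d mm [ 0.9  2.9 34.9] rz -0.0 at [0.6349 0.2153 0.1089] yaw 4.99 t 3.4 F [-0.29  0.03 -0.05] w 0.0724
[172.1  19.6] [  98    0  120   49 3698] centroid@.11 [0.5459 0.3218 0.11  ]
[327.3 201.8] [ 291  164   76  100 3521] centroid@.11 [0.6348 0.2309 0.11  ]
[0.63480894 0.21524267 0.10872706]
scene [418. 312.] [418. 257.]
side [369. 339.] [371. 288.]
```

View pics/scene3.png

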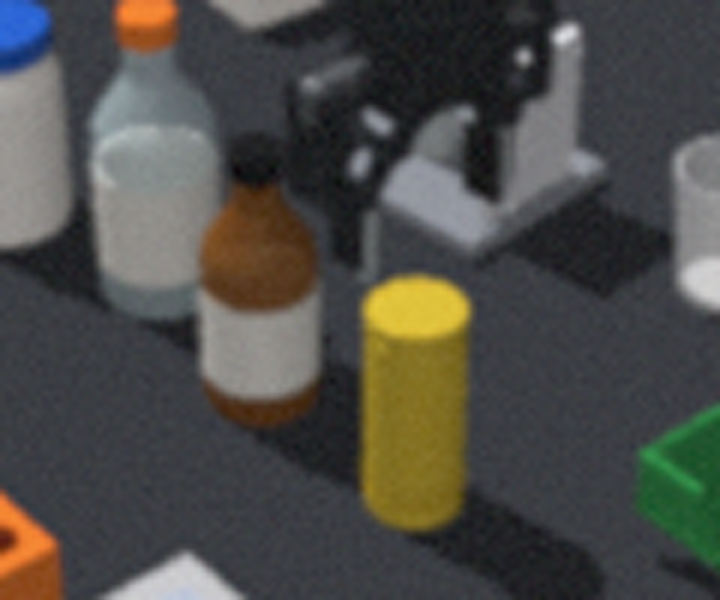

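View pics/side3.png

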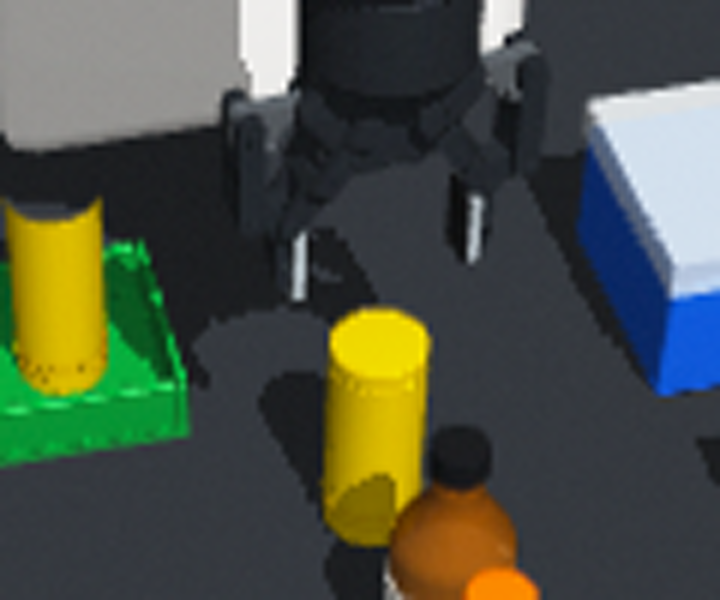

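View pics/w3.png

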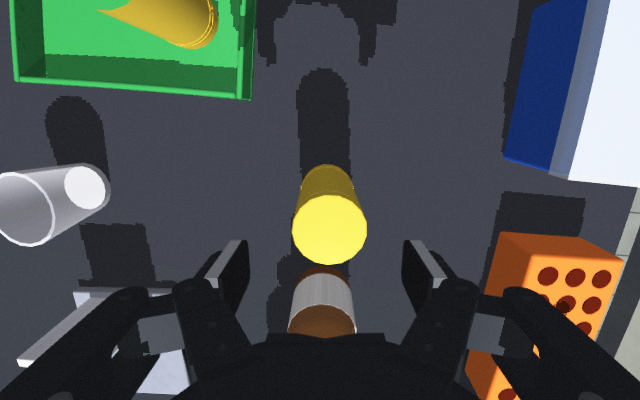

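Run:
```python
from h import *
S=eyes.get_calibration('side');C=eyes.get_calibration('scene')
a=tri(C,(312,217),S,(368.7,133.7));b=tri(C,(330,203.5),S,(339.8,140));print(a,b,np.linalg.norm(a-b))
c,im=shot('wrist');topface(im,c,(285,160,375,270))
```

```text
[0.67543742 0.22047607 0.14493878] [0.5970591  0.20904187 0.1468594 ] 0.07923125304343313
top 187.0 [326.4 214.9] [   6   35   75   63 1896] [0.6349 0.2228 0.11  ]
```

Run:
```python
from h import *
c=eyes.get_calibration('wrist');print(plane(c,330,229.5,.11))
goal((.636,.2130,.034),5)
```

```text
[0.63787503 0.21386811 0.11      ]
d mm [ 1.   2.2 74.6] rz -0.0 at [0.6349 0.2152 0.1086] yaw 4.99 t 3.6 F [-0.13 -0.17 -0.64] w 0.0726
```

Call:
{"method": "servo_tool", "body": {"series": [{"dx": 2, "dy": 1.5, "dz": 20, "rx": 0, "ry": 0, "rz": 0, "claw": 0.7}, {"dx": 2, "dy": 1.5, "dz": 40, "rx": 0, "ry": 0, "rz": 0, "claw": 0.7}, {"dx": 2, "dy": 1.5, "dz": 60, "rx": 0, "ry": 0, "rz": 0, "claw": 0.7}, {"dx": 2, "dy": 1.5, "dz": 74, "rx": 0, "ry": 0, "rz": 0, "claw": 0.7}, {"dx": 2, "dy": 1.5, "dz": 74, "rx": 0, "ry": 0, "rz": 0, "claw": 0.7}]}}

```text
t: 4.1
tool_pos: [0.6361, 0.2135, 0.033]
tool_rot: [0.999, 0.044, -0.001, 0.001]
ft_force: [-0.2, -0.9, 0.0]
gripper_width: 0.0724
```

Call:
{"method": "servo_tool", "body": {"series": [{"dx": 0, "dy": 0, "dz": 0, "rx": 0, "ry": 0, "rz": 0, "claw": 0.7}, {"dx": 0, "dy": 0, "dz": 0, "rx": 0, "ry": 0, "rz": 0, "claw": -0.4}, {"dx": 0, "dy": 0, "dz": 0, "rx": 0, "ry": 0, "rz": 0, "claw": -0.4}, {"dx": 0, "dy": 0, "dz": 0, "rx": 0, "ry": 0, "rz": 0, "claw": -0.4}, {"dx": 0, "dy": 0, "dz": 0, "rx": 0, "ry": 0, "rz": 0, "claw": -0.4}]}}

```text
t: 4.6
tool_pos: [0.6376, 0.2142, 0.0362]
tool_rot: [0.999, 0.044, 0.0, -0.0]
ft_force: [-2.5, -0.8, 6.8]
gripper_width: 0.0451
```

```bash
python3 w.py "(.636,.213,.25)" w4.png
```

```text
d mm [  -1.4    0.9 -213.8] rz -0.0 at [0.6376 0.2142 0.0362] yaw 4.99 t 4.6 F [-2.53 -0.76  6.82] w 0.0451
[131.3   9.3] [  76    0   97   25 1539] centroid@.11 [0.5701 0.3063 0.11  ]
[326.1 233.6] [ 266  180  120  133 6896] centroid@.11 [0.6356 0.2392 0.11  ]
[615.  333.5] [ 585  307   55   64 1734] centroid@.11 [0.7611 0.2035 0.11  ]
```

View pics/w4.png

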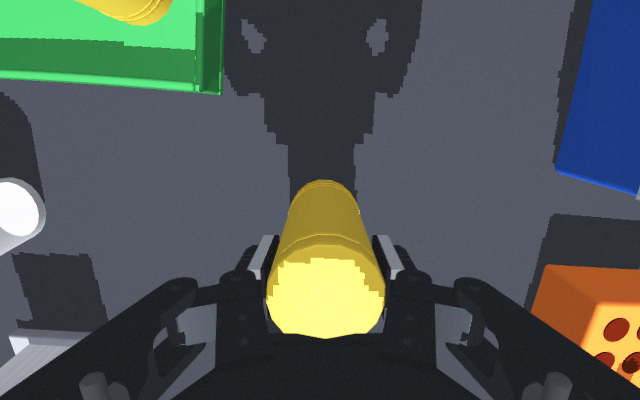

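Call:
{"method": "servo_tool", "body": {"series": [{"dx": 0, "dy": 0, "dz": -25, "rx": 0, "ry": 0, "rz": 0, "claw": -0.4}, {"dx": 0, "dy": 0, "dz": -70, "rx": 0, "ry": 0, "rz": 0, "claw": -0.4}, {"dx": 0, "dy": 0, "dz": -115, "rx": 0, "ry": 0, "rz": 0, "claw": -0.4}, {"dx": 0, "dy": 0, "dz": -165, "rx": 0, "ry": 0, "rz": 0, "claw": -0.4}, {"dx": 0, "dy": 0, "dz": -170, "rx": 0, "ry": 0, "rz": 0, "claw": -0.4}]}}

```text
t: 5.15
tool_pos: [0.6398, 0.2144, 0.2123]
tool_rot: [0.999, 0.043, 0.004, -0.002]
ft_force: [0.2, -0.1, -0.6]
gripper_width: 0.0448
```

```bash
python3 -c "
from h import *
goal((.445,-.06,.2),5)"
```

```text
d mm [-218.   256.5    9.6] rz -0.0 at [0.6398 0.2144 0.2123] yaw 4.98 t 5.15 F [ 0.24 -0.06 -0.55] w 0.0448
```

Call:
{"method": "servo_tool", "body": {"series": [{"dx": -30, "dy": 36, "dz": 0, "rx": 0, "ry": 0, "rz": 0, "claw": -0.4}, {"dx": -60, "dy": 72, "dz": 3, "rx": 0, "ry": 0, "rz": 0, "claw": -0.4}, {"dx": -90, "dy": 108, "dz": 6, "rx": 0, "ry": 0, "rz": 0, "claw": -0.4}, {"dx": -120, "dy": 144, "dz": 6, "rx": 0, "ry": 0, "rz": 0, "claw": -0.4}, {"dx": -150, "dy": 178, "dz": 6, "rx": 0, "ry": 0, "rz": 0, "claw": -0.4}]}}

```text
t: 5.65
tool_pos: [0.5018, 0.022, 0.199]
tool_rot: [0.999, 0.043, 0.0, -0.0]
ft_force: [0.3, -0.7, -0.6]
gripper_width: 0.0444
```

Call:
{"method": "servo_tool", "body": {"series": [{"dx": -30, "dy": 36, "dz": 0, "rx": 0, "ry": 0, "rz": 0, "claw": -0.4}, {"dx": -60, "dy": 68, "dz": 0, "rx": 0, "ry": 0, "rz": 0, "claw": -0.4}, {"dx": -68, "dy": 78, "dz": 0, "rx": 0, "ry": 0, "rz": 0, "claw": -0.4}, {"dx": -68, "dy": 78, "dz": 0, "rx": 0, "ry": 0, "rz": 0, "claw": -0.4}, {"dx": -68, "dy": 78, "dz": 0, "rx": 0, "ry": 0, "rz": 0, "claw": -0.4}]}}

```text
t: 6.15
tool_pos: [0.4428, -0.0594, 0.1993]
tool_rot: [0.999, 0.044, 0.0, -0.0]
ft_force: [0.0, 0.6, -1.1]
gripper_width: 0.0445
```

```bash
python3 w.py "(.445,.008,.2)" w5.png
```

```text
d mm [  8.1 -67.   -0.7] rz 0.0 at [ 0.4428 -0.0594  0.1993] yaw 5.01 t 6.15 F [ 0.04  0.61 -1.1 ] w 0.0445
[591.7 144.9] [ 575  127   35   37 1016] centroid@.11 [0.6744 0.0024 0.11  ]
[325.7 234.2] [ 266  180  120  123 7040] centroid@.11 [ 0.4471 -0.1007  0.11  ]
[493.7 283.9] [471 272  52  35 349] centroid@.11 [ 0.6154 -0.1392  0.11  ]
```

View pics/w5.png

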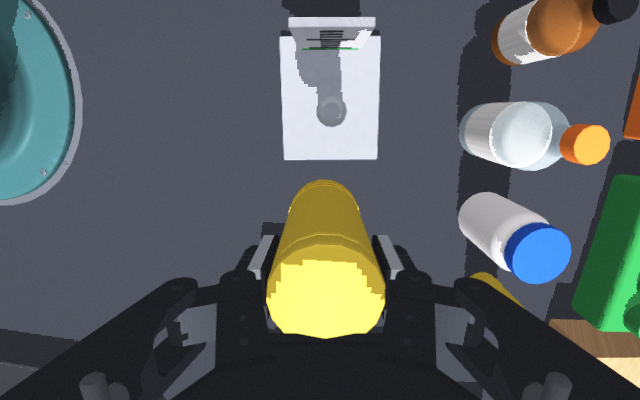

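Run:
```python
from h import *
c,im=shot('wrist')
save(im,'w5a.png',(270,60,390,160),6);save(im,'w5b.png',(255,165,395,345),3)
for n,b,k in(('scene',(270,90,390,220),4),('side',(250,130,350,290),3.5)):
    cc,i=shot(n);save(i,n+'5.png',b,k)
```

```text
(no output)
```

View pics/w5a.png

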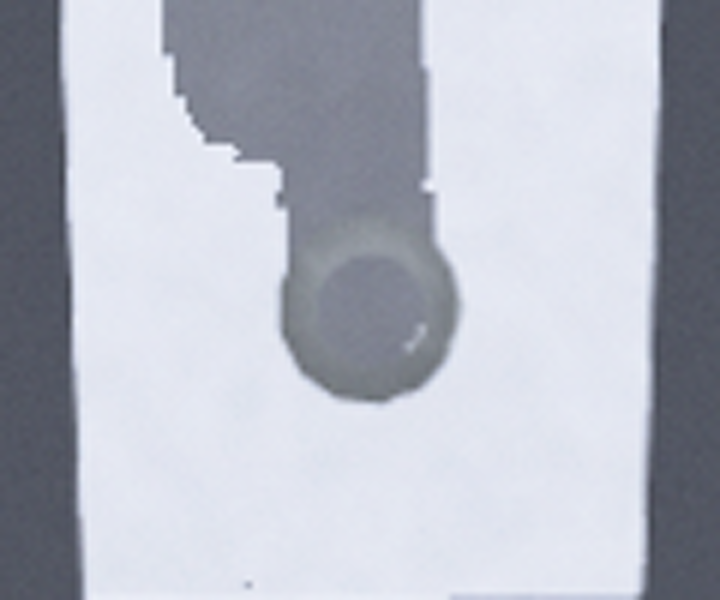

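View pics/w5b.png

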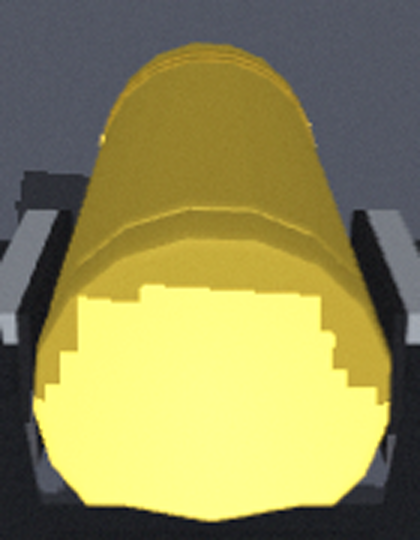

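View pics/scene5.png

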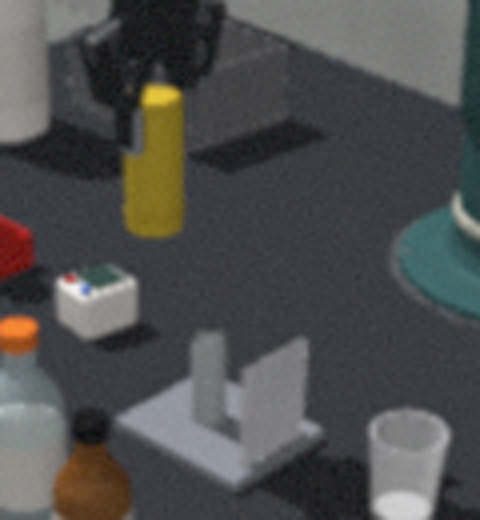

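View pics/side5.png

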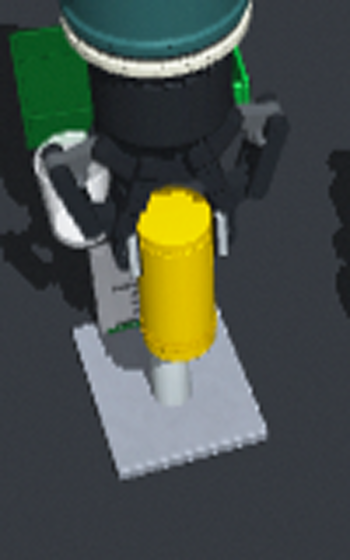

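Run:
```python
from h import *
c=eyes.get_calibration('wrist');s=get_state();C=eyes.get_calibration('scene')
print('tool',s['tool_pos'],s['t'])
for p in((331.7,111),): print('pin wrist',plane(c,*p,.097))
print('pinbase? silhouette',)
r=plane(c,323.3,179.3,.163);print('rim far pt in tool',totool(s,r))
for p in((323.3,234),(323.3,244)): print('top edge in tool',totool(s,plane(c,*p,.273)))
print('pin scene',plane(C,270+208/4,90+336/4,.097))
```

```text
tool [ 0.4427342  -0.05927645  0.19890261] 6.35
pin wrist [0.44246615 0.00776242 0.097     ]
pinbase? silhouette
rim far pt in tool [ -1.27431796 -20.97666621  35.89530338]
top edge in tool [ -0.73175056 -25.14108556 -74.10639681]
top edge in tool [ -0.73752142 -21.34602498 -74.10500432]
pin scene [0.44907895 0.01699824 0.097     ]
```

```bash
python3 -c "
from h import *
goal((.443,.009,.145),5)"
```

```text
d mm [  6.3 -68.   53.9] rz 0.1 at [ 0.4427 -0.0593  0.1989] yaw 5.07 t 6.35 F [ 0.81 -0.51 -1.71] w 0.0449
```

Call:
{"method": "servo_tool", "body": {"series": [{"dx": 3, "dy": -30, "dz": 0, "rx": 0, "ry": 0, "rz": 0, "claw": -0.4}, {"dx": 6.3, "dy": -60, "dz": 10, "rx": 0, "ry": 0, "rz": 0, "claw": -0.4}, {"dx": 6.3, "dy": -68, "dz": 30, "rx": 0, "ry": 0, "rz": 0, "claw": -0.4}, {"dx": 6.3, "dy": -68, "dz": 50, "rx": 0, "ry": 0, "rz": 0, "claw": -0.4}, {"dx": 6.3, "dy": -68, "dz": 54, "rx": 0, "ry": 0, "rz": 0, "claw": -0.4}]}}

```text
t: 6.85
tool_pos: [0.4418, 0.0088, 0.1433]
tool_rot: [0.999, 0.044, -0.001, 0.0]
ft_force: [-0.4, -0.4, -1.3]
gripper_width: 0.0451
```

Run:
```python
from h import *
goal((.443,.009,.145),5)
s=get_state()
for n,b,k in(('scene',(270,90,390,220),4),('side',(240,130,360,280),4)):
    cc,i=shot(n);save(i,n+'6.png',b,k)
goal((.443,.009,.145),5)
```

```text
d mm [ 1.2 -0.1 -1.7] rz 0.1 at [0.4418 0.0088 0.1433] yaw 5.07 t 6.85 F [-0.43 -0.43 -1.28] w 0.0451
d mm [ 0.5 -0.7 -0.2] rz -0.0 at [0.4426 0.0082 0.1448] yaw 5.0 t 6.95 F [ 0.3   0.16 -0.27] w 0.0444
```

View pics/scene6.png

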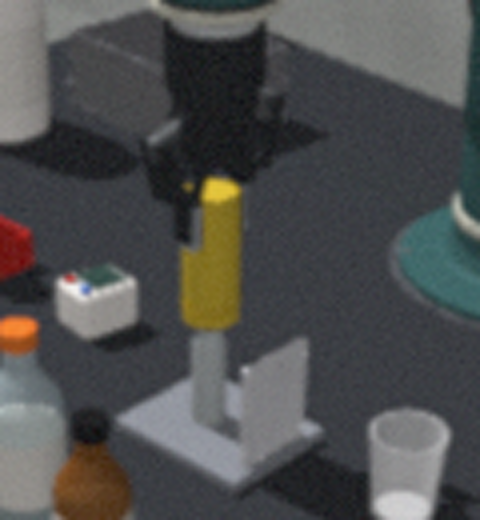

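View pics/side6.png

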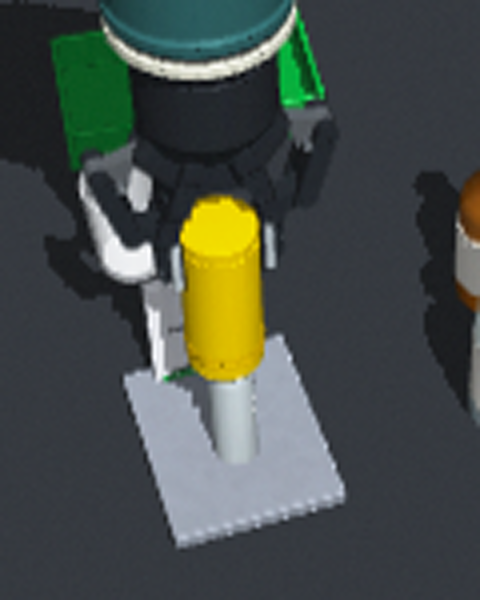

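```bash
cat > ax.py <<'E'
from h import *
# axis offset of held sleeve vs pin, by row-wise edge midpoints in both fixed views, rays on plane z
def mids(m,rows):
    out=[]
    for r in rows:
        x=np.where(m[r])[0]
        if len(x)>4: out.append((x.mean(),r))
    return np.array(out)
def fit(pts): return np.polyfit(pts[:,1],pts[:,0],1)
for n in('scene','side'):
    c,im=shot(n);ym=ymask(im)
    t=get_state()['tool_pos']
    for z in(.0,.02,.05,.097):
        print(n,'pred pin px',z,proj(c,(.4425,.0078,z)).round(1))
    for z in(-.036,0.0,.07): print(n,'pred sleeve px',proj(c,t+[0,0,z]).round(1))
    u,v=proj(c,t).astype(int)
    sub=np.zeros_like(ym);sub[v-40:v+40,u-14:u+14]=ym[v-40:v+40,u-14:u+14]
    bb=max(blobs(sub,50),key=lambda k:k[1][4])[1];y0,y1=bb[1],bb[1]+bb[3]
    pts=mids(sub,range(y1-16,y1-4));f=fit(pts)
    print('sleeve mids',pts[[0,-1]],'bottom',y1)
    g=cv2.cvtColor(im,cv2.COLOR_RGB2GRAY).astype(int);
    for r in range(y1+2,y1+18,4): print(r,g[r,u-10:u+14])
E
python3 ax.py
```

```text
scene pred pin px 0.0 [321.2 197.4]
scene pred pin px 0.02 [321.3 192.3]
scene pred pin px 0.05 [321.4 184.7]
scene pred pin px 0.097 [321.6 172.2]
scene pred sleeve px [321.6 168.9]
scene pred sleeve px [321.8 159. ]
scene pred sleeve px [322.1 138.7]
sleeve mids [[322. 156.]
 [322. 167.]] bottom 172
174 [ 58  61  62  62  61  63  76  97 108 113 116 121 119 118 101  79  65  63
  59  64  62  62  62  61]
178 [ 58  60  62  65  64  64  88 112 117 119 118 116 119 115 103  85  64  59
  63  63  64  60  64  65]
182 [ 59  60  61  63  59  65  86 108 119 118 122 121 117 115 104  83  63  57
  75 133 173 144 127 125]
186 [ 70  86 117 133 140 148 140 128 116 110 119 120 120 111 115 127 138 132
 121 121 129 128 126 121]
side pred pin px 0.0 [298.5 244. ]
side pred pin px 0.02 [298.1 239.3]
side pred pin px 0.05 [297.5 232. ]
side pred pin px 0.097 [296.4 220.1]
side pred sleeve px [296.4 216.5]
side pred sleeve px [295.5 206.6]
side pred sleeve px [293.7 185.9]
sleeve mids [[295.5 209. ]
 [296.  220. ]] bottom 225
227 [170 168 114  84  86  85  86 109 140 168 184 197 206 207 207 200 190 177
 155 169 169 169 169 168]
231 [172 173 171 115 111  84  84  83 130 161 175 188 197 198 203 200 190 181
 168 165 167 167 170 169]
235 [170 170 169 168 168 112  84  83 119 149 172 183 193 197 200 198 191 180
 155 165 166 168 166 166]
239 [170 167 166 168 166 167 170 114  96 137 164 178 187 194 195 195 188 178
 157 145 169 169 167 167]
```

Call:
{"method": "servo_tool", "body": {"series": [{"dx": 2, "dy": 0, "dz": 0, "rx": 0, "ry": 0, "rz": 0, "claw": -0.4}, {"dx": 2, "dy": 0, "dz": 6, "rx": 0, "ry": 0, "rz": 0, "claw": -0.4}, {"dx": 2, "dy": 0, "dz": 12, "rx": 0, "ry": 0, "rz": 0, "claw": -0.4}, {"dx": 2, "dy": 0, "dz": 16, "rx": 0, "ry": 0, "rz": 0, "claw": -0.4}, {"dx": 2, "dy": 0, "dz": 18, "rx": 0, "ry": 0, "rz": 0, "claw": -0.4}]}}

```text
t: 7.55
tool_pos: [0.4443, 0.0083, 0.1265]
tool_rot: [0.999, 0.043, -0.0, 0.0]
ft_force: [-0.1, 0.5, -1.0]
gripper_width: 0.0448
```

```bash
python3 -c "
from h import *
goal((.443,.009,.048),5)"
```

```text
d mm [-1.2 -0.8 78.5] rz -0.0 at [0.4443 0.0083 0.1265] yaw 4.98 t 7.55 F [-0.12  0.5  -0.96] w 0.0448
```

Call:
{"method": "servo_tool", "body": {"series": [{"dx": 0, "dy": 0, "dz": 4, "rx": 0, "ry": 0, "rz": 0, "claw": -0.4}, {"dx": 0, "dy": 0, "dz": 8, "rx": 0, "ry": 0, "rz": 0, "claw": -0.4}, {"dx": 0, "dy": 0, "dz": 12, "rx": 0, "ry": 0, "rz": 0, "claw": -0.4}, {"dx": 0, "dy": 0, "dz": 16, "rx": 0, "ry": 0, "rz": 0, "claw": -0.4}, {"dx": 0, "dy": 0, "dz": 18, "rx": 0, "ry": 0, "rz": 0, "claw": -0.4}]}}

```text
t: 8.05
tool_pos: [0.4445, 0.0084, 0.1086]
tool_rot: [0.999, 0.044, -0.0, 0.0]
ft_force: [0.0, 0.4, -0.7]
gripper_width: 0.045
```

```bash
python3 -c "
from h import *
goal((.443,.009,.048),5);print(get_state()['torque'])"
```

```text
d mm [-1.4 -0.8 60.6] rz -0.0 at [0.4445 0.0084 0.1086] yaw 4.99 t 8.05 F [ 0.05  0.42 -0.68] w 0.045
[-0.00417769 -0.05952875  0.05730763]
```

Call:
{"method": "servo_tool", "body": {"series": [{"dx": 0, "dy": 0, "dz": 5, "rx": 0, "ry": 0, "rz": 0, "claw": -0.4}, {"dx": 0, "dy": 0, "dz": 10, "rx": 0, "ry": 0, "rz": 0, "claw": -0.4}, {"dx": 0, "dy": 0, "dz": 15, "rx": 0, "ry": 0, "rz": 0, "claw": -0.4}, {"dx": 0, "dy": 0, "dz": 20, "rx": 0, "ry": 0, "rz": 0, "claw": -0.4}, {"dx": 0, "dy": 0, "dz": 22, "rx": 0, "ry": 0, "rz": 0, "claw": -0.4}]}}

```text
t: 8.55
tool_pos: [0.4444, 0.0083, 0.0865]
tool_rot: [0.999, 0.043, -0.0, 0.0]
ft_force: [0.0, -0.5, -0.9]
gripper_width: 0.0449
```

```bash
python3 -c "
from h import *
goal((.443,.009,.048),5);print(get_state()['torque'])"
```

```text
d mm [-1.4 -0.8 38.5] rz -0.0 at [0.4444 0.0083 0.0865] yaw 4.99 t 8.55 F [ 0.   -0.49 -0.88] w 0.0449
[-0.01607037  0.03908255 -0.00636541]
```

Call:
{"method": "servo_tool", "body": {"series": [{"dx": 0, "dy": 0, "dz": 2, "rx": 0, "ry": 0, "rz": 0, "claw": -0.4}, {"dx": 0, "dy": 0, "dz": 4, "rx": 0, "ry": 0, "rz": 0, "claw": -0.4}, {"dx": 0, "dy": 0, "dz": 4, "rx": 0, "ry": 0, "rz": 0, "claw": -0.4}]}}

```text
t: 8.85
tool_pos: [0.4446, 0.0084, 0.0829]
tool_rot: [0.999, 0.044, -0.0, 0.0]
ft_force: [-0.9, 0.8, -2.0]
gripper_width: 0.0447
```

Call:
{"method": "servo_tool", "body": {"series": [{"dx": 0, "dy": 0, "dz": 7, "rx": 0, "ry": 0, "rz": 0, "claw": -0.4}, {"dx": 0, "dy": 0, "dz": 14, "rx": 0, "ry": 0, "rz": 0, "claw": -0.4}, {"dx": 0, "dy": 0, "dz": 21, "rx": 0, "ry": 0, "rz": 0, "claw": -0.4}, {"dx": 0, "dy": 0, "dz": 28, "rx": 0, "ry": 0, "rz": 0, "claw": -0.4}, {"dx": 0, "dy": 0, "dz": 29, "rx": 0, "ry": 0, "rz": 0, "claw": -0.4}]}}

```text
t: 9.35
tool_pos: [0.4442, 0.0083, 0.0531]
tool_rot: [0.999, 0.044, -0.001, 0.0]
ft_force: [-2.7, 1.5, -1.9]
gripper_width: 0.0446
```

Call:
{"method": "servo_tool", "body": {"series": [{"dx": 0, "dy": 0, "dz": 2, "rx": 0, "ry": 0, "rz": 0, "claw": -0.4}, {"dx": 0, "dy": 0, "dz": 4, "rx": 0, "ry": 0, "rz": 0, "claw": -0.4}, {"dx": 0, "dy": 0, "dz": 5, "rx": 0, "ry": 0, "rz": 0, "claw": -0.4}]}}

```text
t: 9.65
tool_pos: [0.4444, 0.0085, 0.0489]
tool_rot: [0.999, 0.044, -0.0, -0.0]
ft_force: [-4.9, 1.0, 2.1]
gripper_width: 0.0448
```

Call:
{"method": "servo_tool", "body": {"series": [{"dx": 0, "dy": 0, "dz": 1, "rx": 0, "ry": 0, "rz": 0, "claw": -0.4}, {"dx": 0, "dy": 0, "dz": 1, "rx": 0, "ry": 0, "rz": 0, "claw": -0.4}, {"dx": 0, "dy": 0, "dz": 1, "rx": 0, "ry": 0, "rz": 0, "claw": -0.4}]}}

```text
t: 9.95
tool_pos: [0.4444, 0.0085, 0.0482]
tool_rot: [0.999, 0.044, -0.0, -0.0]
ft_force: [-6.9, 1.1, 5.9]
gripper_width: 0.0447
```

Run:
```python
from h import *
goal((.443,.009,.048),5)
for n,b,k in(('scene',(290,130,370,220),5),('side',(250,160,350,280),4)):
    cc,i=shot(n);save(i,n+'7.png',b,k)
```

```text
d mm [-1.3 -0.6  0.2] rz -0.0 at [0.4444 0.0085 0.0482] yaw 4.99 t 9.95 F [-6.93  1.07  5.88] w 0.0447
```

View pics/scene7.png

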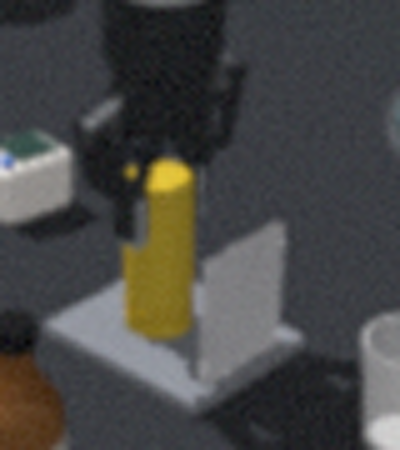

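View pics/side7.png

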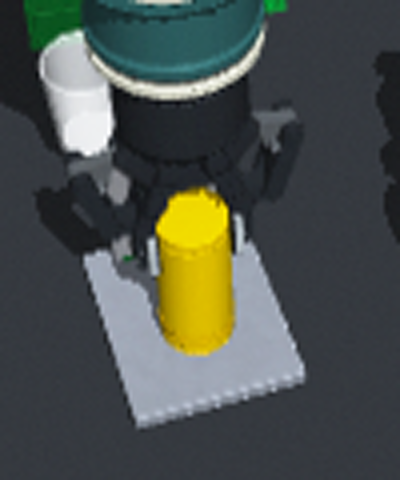

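Call:
{"method": "servo_tool", "body": {"series": [{"dx": -0.7, "dy": 0, "dz": 0.7, "rx": 0, "ry": 0, "rz": 0, "claw": -0.4}, {"dx": -0.7, "dy": 0, "dz": 0.7, "rx": 0, "ry": 0, "rz": 0, "claw": -0.4}, {"dx": -0.7, "dy": 0, "dz": 0.7, "rx": 0, "ry": 0, "rz": 0, "claw": -0.4}, {"dx": -0.7, "dy": 0, "dz": 0.7, "rx": 0, "ry": 0, "rz": 0, "claw": -0.4}, {"dx": -0.7, "dy": 0, "dz": 0.7, "rx": 0, "ry": 0, "rz": 0, "claw": -0.4}]}}

```text
t: 10.55
tool_pos: [0.4444, 0.0085, 0.0481]
tool_rot: [0.999, 0.044, 0.0, -0.0]
ft_force: [-7.8, 2.3, 19.6]
gripper_width: 0.0449
```

Call:
{"method": "servo_tool", "body": {"series": [{"dx": 0, "dy": 0, "dz": -10, "rx": 0, "ry": 0, "rz": 0, "claw": -0.4}, {"dx": 0, "dy": 0, "dz": -40, "rx": 0, "ry": 0, "rz": 0, "claw": -0.4}, {"dx": 0, "dy": 0, "dz": -80, "rx": 0, "ry": 0, "rz": 0, "claw": -0.4}, {"dx": 0, "dy": 0, "dz": -120, "rx": 0, "ry": 0, "rz": 0, "claw": -0.4}, {"dx": 0, "dy": 0, "dz": -145, "rx": 0, "ry": 0, "rz": 0, "claw": -0.4}]}}

```text
t: 11.05
tool_pos: [0.4451, 0.008, 0.1957]
tool_rot: [0.999, 0.043, 0.002, -0.0]
ft_force: [0.2, 0.1, -1.8]
gripper_width: 0.045
```

Run:
```python
from h import *
goal((.422,.345,.19),5)
c,im=shot('wrist');save(im,'w8.png')
```

```text
d mm [   6.1 -337.7    5.8] rz -0.1 at [0.4451 0.008  0.1957] yaw 4.95 t 11.05 F [ 0.15  0.14 -1.83] w 0.045
```

View pics/w8.png

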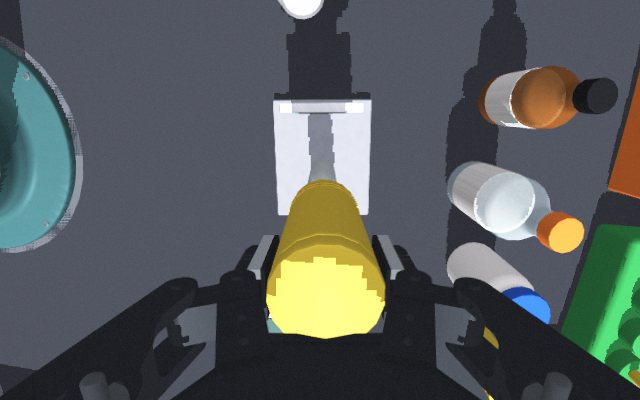

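Call:
{"method": "servo_tool", "body": {"series": [{"dx": 0, "dy": -40, "dz": 0, "rx": 0, "ry": 0, "rz": 0, "claw": -0.4}, {"dx": 0, "dy": -85, "dz": 0, "rx": 0, "ry": 0, "rz": 0, "claw": -0.4}, {"dx": 0, "dy": -130, "dz": 0, "rx": 0, "ry": 0, "rz": 0, "claw": -0.4}, {"dx": 3, "dy": -175, "dz": 0, "rx": 0, "ry": 0, "rz": 0, "claw": -0.4}, {"dx": 6, "dy": -220, "dz": 0, "rx": 0, "ry": 0, "rz": 0, "claw": -0.4}]}}

```text
t: 11.6
tool_pos: [0.4308, 0.2299, 0.1929]
tool_rot: [0.999, 0.043, 0.001, -0.0]
ft_force: [1.3, -0.8, -2.4]
gripper_width: 0.0447
```

Call:
{"method": "servo_tool", "body": {"series": [{"dx": 0, "dy": -20, "dz": 0, "rx": 0, "ry": 0, "rz": 0, "claw": -0.4}, {"dx": 0, "dy": -30, "dz": 0, "rx": 0, "ry": 0, "rz": 0, "claw": -0.4}, {"dx": 0, "dy": -30, "dz": 0, "rx": 0, "ry": 0, "rz": 0, "claw": -0.4}]}}

```text
t: 11.9
tool_pos: [0.4283, 0.2583, 0.1923]
tool_rot: [0.999, 0.044, 0.0, 0.0]
ft_force: [-0.4, -0.8, -1.1]
gripper_width: 0.045
```

Run:
```python
from h import *
goal((.422,.345,.19),5)
c,im=shot('wrist');save(im,'w9.png')
```

```text
d mm [  1.4 -86.9   2.3] rz 0.0 at [0.4283 0.2583 0.1923] yaw 5.04 t 11.9 F [-0.35 -0.78 -1.09] w 0.045
```

View pics/w9.png

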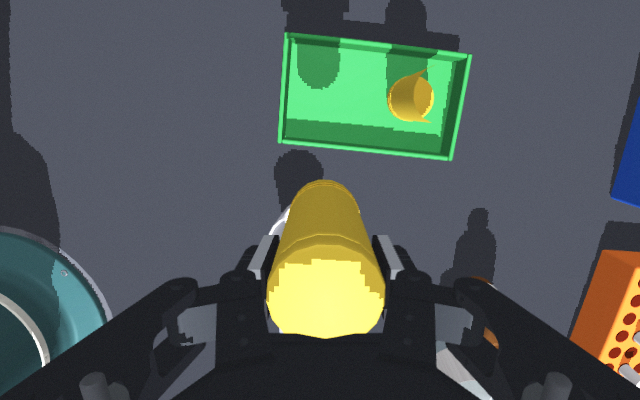

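Run:
```python
from h import *
c=eyes.get_calibration('wrist')
P=np.array([plane(c,*p,.035) for p in((286,33),(471,54),(451,160),(278,143))]);print(P.round(4))
ce=P.mean(0);ex=(P[1]+P[2]-P[0]-P[3]);ex/=np.linalg.norm(ex);print(ce,ex,'old',plane(c,402,103,.005),plane(c,411,97,.06))
t=ce-.045*ex;print('place',t)
goal((t[0],t[1]+.001,.10),5)
```

```text
[[0.3781 0.395  0.035 ]
 [0.5642 0.3934 0.035 ]
 [0.5629 0.2851 0.035 ]
 [0.376  0.2867 0.035 ]]
[0.47029833 0.34005155 0.035     ] [ 0.99996347 -0.00854695  0.        ] old [0.50804754 0.34021548 0.005     ] [0.50289508 0.34400549 0.06      ]
place [0.42529997 0.34043617 0.035     ]
d mm [  4.1 -84.3  92.3] rz -0.0 at [0.4284 0.2571 0.1924] yaw 4.96 t 11.95 F [ 0.29  0.08 -1.44] w 0.0445
```

Call:
{"method": "servo_tool", "body": {"series": [{"dx": 0, "dy": -40, "dz": 0, "rx": 0, "ry": 0, "rz": 0, "claw": -0.4}, {"dx": -1, "dy": -80, "dz": 10, "rx": 0, "ry": 0, "rz": 0, "claw": -0.4}, {"dx": -1, "dy": -84, "dz": 50, "rx": 0, "ry": 0, "rz": 0, "claw": -0.4}, {"dx": -1, "dy": -84, "dz": 90, "rx": 0, "ry": 0, "rz": 0, "claw": -0.4}, {"dx": -1, "dy": -84, "dz": 110, "rx": 0, "ry": 0, "rz": 0, "claw": -0.4}]}}

```text
t: 12.45
tool_pos: [0.4196, 0.3389, 0.0797]
tool_rot: [0.999, 0.043, -0.001, 0.001]
ft_force: [-0.9, -0.0, -1.4]
gripper_width: 0.0448
```

Call:
{"method": "servo_tool", "body": {"series": [{"dx": 0, "dy": 0, "dz": 15, "rx": 0, "ry": 0, "rz": 0, "claw": -0.4}, {"dx": 0, "dy": 0, "dz": 27, "rx": 0, "ry": 0, "rz": 0, "claw": -0.4}, {"dx": 0, "dy": 0, "dz": 33, "rx": 0, "ry": 0, "rz": 0, "claw": -0.4}, {"dx": 0, "dy": 0, "dz": 36, "rx": 0, "ry": 0, "rz": 0, "claw": -0.4}, {"dx": 0, "dy": 0, "dz": 37, "rx": 0, "ry": 0, "rz": 0, "claw": -0.4}]}}

```text
t: 12.95
tool_pos: [0.4203, 0.3414, 0.0457]
tool_rot: [0.999, 0.043, 0.0, -0.0]
ft_force: [0.0, 0.3, -2.2]
gripper_width: 0.0446
```

Run:
```python
from h import *
goal((.42,.341,.0412),5)
c,im=shot('wrist');save(im,'w10.png')
c,im=shot('scene');save(im,'s10.png',(340,160,450,280),5)
```

```text
d mm [-0.3  0.4  4.5] rz -0.0 at [0.4203 0.3414 0.0457] yaw 4.97 t 12.95 F [ 0.03  0.32 -2.2 ] w 0.0446
```

View pics/w10.png

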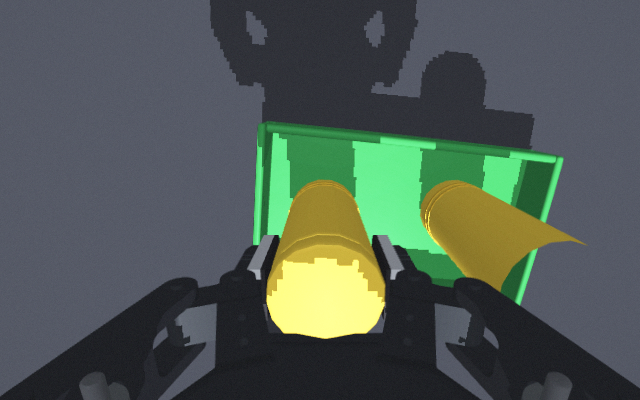

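View pics/s10.png

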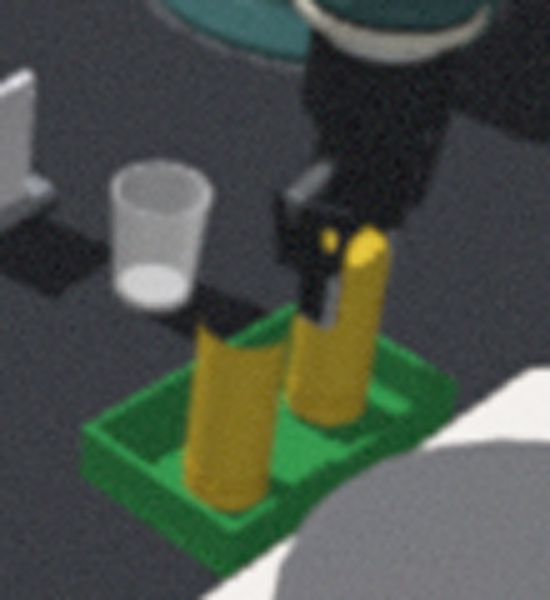

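Call:
{"method": "servo_tool", "body": {"series": [{"dx": 0, "dy": 0, "dz": 2, "rx": 0, "ry": 0, "rz": 0, "claw": -0.4}, {"dx": 0, "dy": 0, "dz": 3.5, "rx": 0, "ry": 0, "rz": 0, "claw": -0.4}, {"dx": 0, "dy": 0, "dz": 4.5, "rx": 0, "ry": 0, "rz": 0, "claw": -0.4}, {"dx": 0, "dy": 0, "dz": 5, "rx": 0, "ry": 0, "rz": 0, "claw": -0.4}, {"dx": 0, "dy": 0, "dz": 5, "rx": 0, "ry": 0, "rz": 0, "claw": -0.4}]}}

```text
t: 13.55
tool_pos: [0.4199, 0.3419, 0.0411]
tool_rot: [0.999, 0.044, 0.0, -0.0]
ft_force: [-5.8, -2.5, 16.4]
gripper_width: 0.0447
```

Call:
{"method": "servo_tool", "body": {"series": [{"dx": 0, "dy": 0, "dz": -0.4, "rx": 0, "ry": 0, "rz": 0, "claw": -0.4}, {"dx": 0, "dy": 0, "dz": -0.4, "rx": 0, "ry": 0, "rz": 0, "claw": 0.5}, {"dx": 0, "dy": 0, "dz": -0.4, "rx": 0, "ry": 0, "rz": 0, "claw": 0.5}, {"dx": 0, "dy": 0, "dz": -0.4, "rx": 0, "ry": 0, "rz": 0, "claw": 0.5}, {"dx": 0, "dy": 0, "dz": -0.4, "rx": 0, "ry": 0, "rz": 0, "claw": 0.5}]}}

```text
t: 14.05
tool_pos: [0.4199, 0.3415, 0.0406]
tool_rot: [0.999, 0.044, -0.0, 0.0]
ft_force: [0.2, -0.5, 1.0]
gripper_width: 0.0638
```

Call:
{"method": "servo_tool", "body": {"series": [{"dx": 0, "dy": 0, "dz": -20, "rx": 0, "ry": 0, "rz": 0, "claw": 0.5}, {"dx": 0, "dy": 0, "dz": -60, "rx": 0, "ry": 0, "rz": 0, "claw": 0.5}, {"dx": 0, "dy": 0, "dz": -105, "rx": 0, "ry": 0, "rz": 0, "claw": 0.5}, {"dx": 0, "dy": 0, "dz": -150, "rx": 0, "ry": 0, "rz": 0, "claw": 0.5}, {"dx": 0, "dy": 0, "dz": -180, "rx": 0, "ry": 0, "rz": 0, "claw": 0.5}]}}

```text
t: 14.55
tool_pos: [0.4204, 0.3418, 0.2239]
tool_rot: [0.999, 0.043, 0.001, -0.001]
ft_force: [0.2, -0.4, 0.6]
gripper_width: 0.064
```

Run:
```python
from h import *
goal((.668,-.206,.23),5)
c,im=shot('wrist');save(im,'w11.png')
```

```text
d mm [199.2 567.2  -6.6] rz -0.0 at [0.4204 0.3418 0.2239] yaw 4.98 t 14.55 F [ 0.22 -0.43  0.62] w 0.064
```

View pics/w11.png

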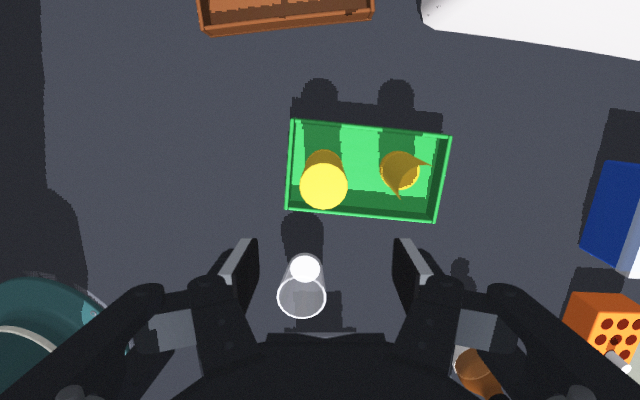

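Sleeve A stands upright in the green tray's free half (pixel 323,185), and the old sleeve is undisturbed at (400,172). Next is sleeve B.

Call:
{"method": "servo_tool", "body": {"series": [{"dx": 17, "dy": 47, "dz": -7, "rx": 0, "ry": 0, "rz": 0, "claw": 0.7}, {"dx": 34, "dy": 94, "dz": -7, "rx": 0, "ry": 0, "rz": 0, "claw": 0.7}, {"dx": 51, "dy": 141, "dz": -7, "rx": 0, "ry": 0, "rz": 0, "claw": 0.7}, {"dx": 68, "dy": 188, "dz": -7, "rx": 0, "ry": 0, "rz": 0, "claw": 0.7}, {"dx": 85, "dy": 235, "dz": -7, "rx": 0, "ry": 0, "rz": 0, "claw": 0.7}]}}

```text
t: 15.1
tool_pos: [0.5253, 0.1133, 0.2277]
tool_rot: [0.999, 0.044, 0.0, -0.0]
ft_force: [1.2, 0.4, 0.1]
gripper_width: 0.0723
```

Call:
{"method": "servo_tool", "body": {"series": [{"dx": 17, "dy": 47, "dz": 0, "rx": 0, "ry": 0, "rz": 0, "claw": 0.7}, {"dx": 34, "dy": 94, "dz": 0, "rx": 0, "ry": 0, "rz": 0, "claw": 0.7}, {"dx": 51, "dy": 141, "dz": 0, "rx": 0, "ry": 0, "rz": 0, "claw": 0.7}, {"dx": 68, "dy": 188, "dz": 0, "rx": 0, "ry": 0, "rz": 0, "claw": 0.7}, {"dx": 85, "dy": 235, "dz": 0, "rx": 0, "ry": 0, "rz": 0, "claw": 0.7}]}}

```text
t: 15.6
tool_pos: [0.6305, -0.1134, 0.2274]
tool_rot: [0.999, 0.044, -0.0, -0.0]
ft_force: [1.0, 0.4, 0.6]
gripper_width: 0.0726
```

Run:
```python
from h import *
goal((.668,-.206,.23),5)
```

```text
d mm [29.3 95.6 -2.6] rz 0.0 at [ 0.6305 -0.1134  0.2274] yaw 5.01 t 15.6 F [1.01 0.42 0.65] w 0.0726
```

Call:
{"method": "servo_tool", "body": {"series": [{"dx": 15, "dy": 47, "dz": 0, "rx": 0, "ry": 0, "rz": 0, "claw": 0.7}, {"dx": 29, "dy": 93, "dz": 0, "rx": 0, "ry": 0, "rz": 0, "claw": 0.7}, {"dx": 29, "dy": 93, "dz": 0, "rx": 0, "ry": 0, "rz": 0, "claw": 0.7}, {"dx": 29, "dy": 93, "dz": 0, "rx": 0, "ry": 0, "rz": 0, "claw": 0.7}, {"dx": 29, "dy": 93, "dz": 0, "rx": 0, "ry": 0, "rz": 0, "claw": 0.7}]}}

```text
t: 16.1
tool_pos: [0.6669, -0.2007, 0.2274]
tool_rot: [0.999, 0.044, -0.0, -0.0]
ft_force: [0.6, 0.7, 0.1]
gripper_width: 0.0726
```

Run:
```python
from h import *
c,im=shot('wrist');save(im,'w12.png')
p=topface(im,c,(285,130,365,210))
goal((p[0],p[1],.034),5)
```

```text
top 172.0 [326.8 186.1] [  19   34   47   45 1637] [ 0.6688 -0.2037  0.11  ]
d mm [  1.5   3.7 193.7] rz 0.1 at [ 0.667  -0.2003  0.2277] yaw 5.08 t 16.15 F [ 0.42 -0.64 -0.1 ] w 0.0725
```

View pics/w12.png

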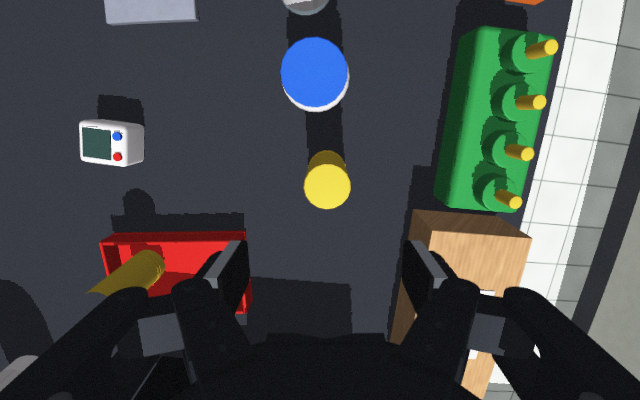

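Run:
```python
from h import *
S=eyes.get_calibration('side');c=eyes.get_calibration('wrist')
for z in(0,.05,.1): print(z,plane(S,474,290,z),plane(S,480,300,z),plane(c,413,210,z),plane(c,388,345,z))
```

```text
0 [ 0.81759783 -0.21873846  0.        ] [ 0.8197141  -0.24627615  0.        ] [ 0.79174086 -0.25217446  0.        ] [ 0.7904584 -0.4752184  0.       ]
0.05 [ 0.7935607  -0.24289877  0.05      ] [ 0.7955659  -0.26899126  0.05      ] [ 0.77554943 -0.23754091  0.05      ] [ 0.7744257  -0.43297708  0.05      ]
0.1 [ 0.76952356 -0.26705908  0.1       ] [ 0.7714177  -0.29170637  0.1       ] [ 0.75935799 -0.22290737  0.1       ] [ 0.75839301 -0.39073575  0.1       ]
```

Call:
{"method": "servo_tool", "body": {"series": [{"dx": 1.5, "dy": 3.5, "dz": 45, "rx": 0, "ry": 0, "rz": 0, "claw": 0.7}, {"dx": 1.5, "dy": 3.5, "dz": 90, "rx": 0, "ry": 0, "rz": 0, "claw": 0.7}, {"dx": 1.5, "dy": 3.5, "dz": 120, "rx": 0, "ry": 0, "rz": 0, "claw": 0.7}, {"dx": 1.5, "dy": 3.5, "dz": 120, "rx": 0, "ry": 0, "rz": 0, "claw": 0.7}]}}

```text
t: 16.55
tool_pos: [0.6667, -0.2028, 0.1039]
tool_rot: [0.999, 0.044, -0.003, -0.001]
ft_force: [0.3, 1.0, 0.4]
gripper_width: 0.0727
```

Run:
```python
from h import *
c,im=shot('wrist');save(im,'w13.png')
m=ymask(im)[150:290,280:380];print(blobs(m,500))
goal((.6688,-.2037,.034),5)
```

```text
[(array([47.5, 36.2]), array([  11,   14,   75,   64, 1711], dtype=int32))]
d mm [ 0.8  0.2 73. ] rz 0.1 at [ 0.6681 -0.2036  0.107 ] yaw 5.07 t 16.6 F [ 1.11 -0.2   1.02] w 0.0726
```

View pics/w13.png

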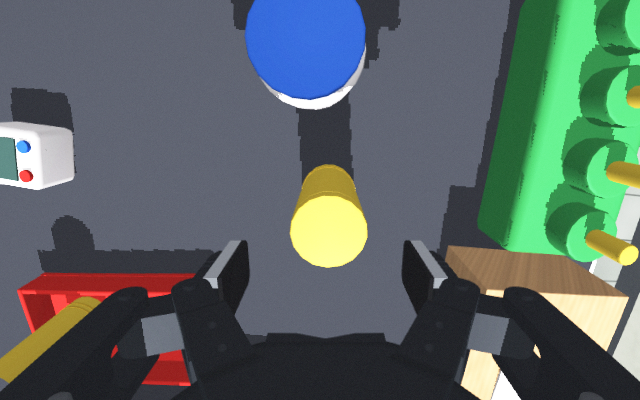

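Call:
{"method": "servo_tool", "body": {"series": [{"dx": 1.5, "dy": 0, "dz": 25, "rx": 0, "ry": 0, "rz": 0, "claw": 0.7}, {"dx": 1.5, "dy": 0, "dz": 50, "rx": 0, "ry": 0, "rz": 0, "claw": 0.7}, {"dx": 1.5, "dy": 0, "dz": 71, "rx": 0, "ry": 0, "rz": 0, "claw": 0.7}, {"dx": 1.5, "dy": 0, "dz": 71, "rx": 0, "ry": 0, "rz": 0, "claw": 0.7}, {"dx": 1.5, "dy": 0, "dz": 71, "rx": 0, "ry": 0, "rz": 0, "claw": 0.7}]}}

```text
t: 17.1
tool_pos: [0.6714, -0.205, 0.0392]
tool_rot: [0.999, 0.044, 0.001, 0.0]
ft_force: [0.0, -0.1, 0.4]
gripper_width: 0.073
```

Call:
{"method": "servo_tool", "body": {"series": [{"dx": 0, "dy": 0, "dz": 0, "rx": 0, "ry": 0, "rz": 0, "claw": -0.4}, {"dx": 0, "dy": 0, "dz": 0, "rx": 0, "ry": 0, "rz": 0, "claw": -0.4}, {"dx": 0, "dy": 0, "dz": 0, "rx": 0, "ry": 0, "rz": 0, "claw": -0.4}, {"dx": 0, "dy": 0, "dz": 0, "rx": 0, "ry": 0, "rz": 0, "claw": -0.4}, {"dx": 0, "dy": 0, "dz": 0, "rx": 0, "ry": 0, "rz": 0, "claw": -0.4}]}}

```text
t: 17.6
tool_pos: [0.671, -0.2054, 0.0389]
tool_rot: [0.999, 0.043, 0.001, 0.0]
ft_force: [-4.6, 0.6, 13.3]
gripper_width: 0.0446
```

```bash
python3 w.py "(.443,.009,.25)" w14.png
```

```text
d mm [-208.1 -233.3 -211.7] rz -0.0 at [ 0.671  -0.2054  0.0389] yaw 4.99 t 17.6 F [-4.62  0.62 13.28] w 0.0446
[325.4 227. ] [ 267  175  118  131 6536] centroid@.11 [ 0.6686 -0.1788  0.11  ]
[ 22.4 361.2] [   0  340   58   56 1886] centroid@.11 [ 0.5379 -0.2563  0.11  ]
```

View pics/w14.png

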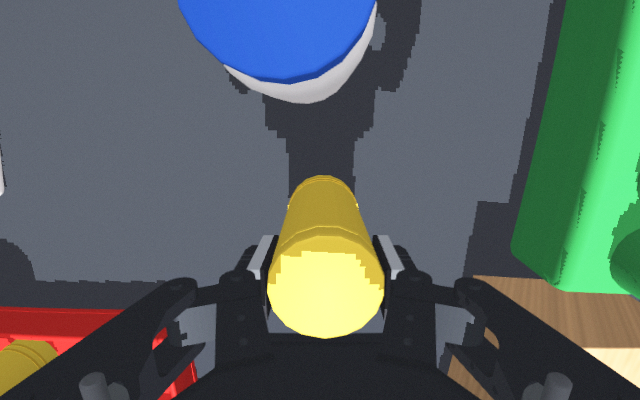

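Run:
```python
from h import *
c=eyes.get_calibration('wrist');s=get_state()
im=cv2.imread('pics/w14.png')[:,:,::-1].copy();i2=cv2.imread('pics/w5.png')[:,:,::-1].copy()
for i in(im,i2):
    m=ymask(i)[165:250,285:365];y=np.where(m[:,30:48].any(1))[0][0]+165
    x=np.where(m[15:45].any(0))[0]; print(y, [ (np.where(m[r])[0][[0,-1]]+285).tolist() for r in(30,45)])
for v in(174.5,175.5,176.5): print(totool(s,plane(c,323.3,v,0)))
```

```text
175 [[292, 353], [288, 357]]
180 [[296, 351], [289, 358]]
[ -1.27369867 -23.70975059  38.86494305]
[ -1.27468167 -22.99768137  38.8654491 ]
[ -1.27566796 -22.28443951  38.86595598]
```

Call:
{"method": "servo_tool", "body": {"series": [{"dx": 0, "dy": 0, "dz": -20, "rx": 0, "ry": 0, "rz": 0, "claw": -0.4}, {"dx": 0, "dy": 0, "dz": -60, "rx": 0, "ry": 0, "rz": 0, "claw": -0.4}, {"dx": 0, "dy": 0, "dz": -105, "rx": 0, "ry": 0, "rz": 0, "claw": -0.4}, {"dx": 0, "dy": 0, "dz": -150, "rx": 0, "ry": 0, "rz": 0, "claw": -0.4}, {"dx": 0, "dy": 0, "dz": -180, "rx": 0, "ry": 0, "rz": 0, "claw": -0.4}]}}

```text
t: 18.15
tool_pos: [0.6708, -0.2054, 0.2213]
tool_rot: [0.999, 0.043, 0.002, 0.001]
ft_force: [0.4, -0.5, -1.9]
gripper_width: 0.045
```

```bash
python3 -c "
from h import *
goal((.4437,.007,.2),5)"
```

```text
d mm [-207.9 -231.3   20.2] rz -0.0 at [ 0.6708 -0.2054  0.2213] yaw 4.98 t 18.15 F [ 0.43 -0.53 -1.9 ] w 0.045
```

Call:
{"method": "servo_tool", "body": {"series": [{"dx": -32, "dy": -36, "dz": 0, "rx": 0, "ry": 0, "rz": 0, "claw": -0.4}, {"dx": -64, "dy": -71, "dz": 0, "rx": 0, "ry": 0, "rz": 0, "claw": -0.4}, {"dx": -96, "dy": -107, "dz": 0, "rx": 0, "ry": 0, "rz": 0, "claw": -0.4}, {"dx": -128, "dy": -142, "dz": 0, "rx": 0, "ry": 0, "rz": 0, "claw": -0.4}, {"dx": -160, "dy": -178, "dz": 10, "rx": 0, "ry": 0, "rz": 0, "claw": -0.4}]}}

```text
t: 18.65
tool_pos: [0.4944, -0.0406, 0.208]
tool_rot: [0.999, 0.043, 0.001, -0.0]
ft_force: [0.6, 0.5, -1.0]
gripper_width: 0.0448
```

Call:
{"method": "servo_tool", "body": {"series": [{"dx": -30, "dy": -33, "dz": 0, "rx": 0, "ry": 0, "rz": 0, "claw": -0.4}, {"dx": -48, "dy": -53, "dz": 20, "rx": 0, "ry": 0, "rz": 0, "claw": -0.4}, {"dx": -48, "dy": -53, "dz": 45, "rx": 0, "ry": 0, "rz": 0, "claw": -0.4}, {"dx": -48, "dy": -53, "dz": 58, "rx": 0, "ry": 0, "rz": 0, "claw": -0.4}, {"dx": -48, "dy": -53, "dz": 58, "rx": 0, "ry": 0, "rz": 0, "claw": -0.4}]}}

```text
t: 19.15
tool_pos: [0.4422, 0.0071, 0.1482]
tool_rot: [0.999, 0.044, -0.001, 0.0]
ft_force: [0.9, -0.3, -0.7]
gripper_width: 0.0451
```

```bash
python3 -c "
from h import *
goal((.4437,.0065,.147),5)"; python3 ax.py
```

```text
d mm [1.5 0.7 1.2] rz -0.0 at [0.4422 0.0071 0.1482] yaw 4.99 t 19.15 F [ 0.86 -0.3  -0.73] w 0.0451
scene pred pin px 0.0 [321.2 197.4]
scene pred pin px 0.02 [321.3 192.3]
scene pred pin px 0.05 [321.4 184.7]
scene pred pin px 0.097 [321.6 172.2]
scene pred sleeve px [321.4 167.8]
scene pred sleeve px [321.6 157.8]
scene pred sleeve px [321.9 137.5]
sleeve mids [[322.5 156. ]
 [322.5 167. ]] bottom 172
174 [ 62  64  61  63  60  61  82 113 133 120 116 122 123 115 100  77  61  57
  63  59  59  61  58  61]
178 [ 60  63  62  63  56  62  87 112 116 121 121 117 118 119 106  89  68  64
  64  63  58  60  62  61]
182 [ 63  62  62  64  60  62  82 111 118 119 119 118 119 111 106  85  62  60
  76 132 174 146 123 126]
186 [ 72  86 112 132 142 150 144 127 119 115 117 120 116 115 110 128 136 133
 126 118 129 128 126 123]
side pred pin px 0.0 [298.5 244. ]
side pred pin px 0.02 [298.1 239.3]
side pred pin px 0.05 [297.5 232. ]
side pred pin px 0.097 [296.4 220.1]
side pred sleeve px [296.4 215.9]
side pred sleeve px [295.6 206. ]
side pred sleeve px [293.7 185.1]
sleeve mids [[295.5 208. ]
 [295.5 219. ]] bottom 224
226 [114 110  84  86  85  85  85 115 145 173 193 207 213 214 216 204 192 174
 154 169 169 168 171 170]
230 [170 170 171  88  83  82  82  89 134 161 177 190 198 201 203 199 190 180
 153 167 167 166 167 170]
234 [171 171 170 169 167  86  83  82 125 152 173 184 195 198 200 199 190 181
 153 171 169 166 166 166]
238 [170 169 168 167 167 166 168  87 100 140 167 179 189 195 197 196 190 177
 157 154 169 170 170 168]
```

Call:
{"method": "servo_tool", "body": {"series": [{"dx": 1.5, "dy": 0.5, "dz": 5, "rx": 0, "ry": 0, "rz": 0, "claw": -0.4}, {"dx": 1.5, "dy": 0.5, "dz": 10, "rx": 0, "ry": 0, "rz": 0, "claw": -0.4}, {"dx": 1.5, "dy": 0.5, "dz": 14, "rx": 0, "ry": 0, "rz": 0, "claw": -0.4}, {"dx": 1.5, "dy": 0.5, "dz": 18, "rx": 0, "ry": 0, "rz": 0, "claw": -0.4}, {"dx": 1.5, "dy": 0.5, "dz": 20, "rx": 0, "ry": 0, "rz": 0, "claw": -0.4}]}}

```text
t: 19.75
tool_pos: [0.4443, 0.0067, 0.1283]
tool_rot: [0.999, 0.043, -0.0, 0.0]
ft_force: [0.4, -0.8, -1.3]
gripper_width: 0.0449
```

Call:
{"method": "servo_tool", "body": {"series": [{"dx": 0, "dy": 0, "dz": 4, "rx": 0, "ry": 0, "rz": 0, "claw": -0.4}, {"dx": 0, "dy": 0, "dz": 8, "rx": 0, "ry": 0, "rz": 0, "claw": -0.4}, {"dx": 0, "dy": 0, "dz": 12, "rx": 0, "ry": 0, "rz": 0, "claw": -0.4}, {"dx": 0, "dy": 0, "dz": 12, "rx": 0, "ry": 0, "rz": 0, "claw": -0.4}]}}

```text
t: 20.15
tool_pos: [0.4441, 0.0067, 0.1162]
tool_rot: [0.999, 0.044, -0.0, 0.0]
ft_force: [0.3, 0.6, -1.0]
gripper_width: 0.0448
```

Threaded cleanly; rim at about 0.077. Next, down to the undersize stop height (TCP ≈ 0.091).

Call:
{"method": "servo_tool", "body": {"series": [{"dx": 0, "dy": 0, "dz": 5, "rx": 0, "ry": 0, "rz": 0, "claw": -0.4}, {"dx": 0, "dy": 0, "dz": 10, "rx": 0, "ry": 0, "rz": 0, "claw": -0.4}, {"dx": 0, "dy": 0, "dz": 15, "rx": 0, "ry": 0, "rz": 0, "claw": -0.4}, {"dx": 0, "dy": 0, "dz": 20, "rx": 0, "ry": 0, "rz": 0, "claw": -0.4}, {"dx": 0, "dy": 0, "dz": 22, "rx": 0, "ry": 0, "rz": 0, "claw": -0.4}]}}

```text
t: 20.65
tool_pos: [0.4442, 0.0067, 0.0941]
tool_rot: [0.999, 0.043, -0.0, 0.0]
ft_force: [-0.9, -0.7, -1.2]
gripper_width: 0.0451
```

Call:
{"method": "servo_tool", "body": {"series": [{"dx": 0, "dy": 0, "dz": 1, "rx": 0, "ry": 0, "rz": 0, "claw": -0.4}, {"dx": 0, "dy": 0, "dz": 2, "rx": 0, "ry": 0, "rz": 0, "claw": -0.4}, {"dx": 0, "dy": 0, "dz": 3, "rx": 0, "ry": 0, "rz": 0, "claw": -0.4}]}}

```text
t: 20.95
tool_pos: [0.4446, 0.0068, 0.0918]
tool_rot: [0.999, 0.044, 0.0, 0.0]
ft_force: [-0.5, 0.0, -0.9]
gripper_width: 0.0451
```

Call:
{"method": "servo_tool", "body": {"series": [{"dx": 0, "dy": 0, "dz": 1, "rx": 0, "ry": 0, "rz": 0, "claw": -0.4}, {"dx": 0, "dy": 0, "dz": 2, "rx": 0, "ry": 0, "rz": 0, "claw": -0.4}, {"dx": 0, "dy": 0, "dz": 2, "rx": 0, "ry": 0, "rz": 0, "claw": -0.4}]}}

```text
t: 21.25
tool_pos: [0.4447, 0.0068, 0.0905]
tool_rot: [0.999, 0.043, 0.0, -0.0]
ft_force: [-6.8, -0.7, 19.4]
gripper_width: 0.045
```

Call:
{"method": "servo_tool", "body": {"series": [{"dx": 0, "dy": 0, "dz": 0, "rx": 0, "ry": 0, "rz": 0, "claw": -0.4}, {"dx": 0, "dy": 0, "dz": 0, "rx": 0, "ry": 0, "rz": 0, "claw": -0.4}, {"dx": 0, "dy": 0, "dz": 0, "rx": 0, "ry": 0, "rz": 0, "claw": -0.4}, {"dx": 0, "dy": 0, "dz": 0, "rx": 0, "ry": 0, "rz": 0, "claw": -0.4}, {"dx": 0, "dy": 0, "dz": 0, "rx": 0, "ry": 0, "rz": 0, "claw": -0.4}]}}

```text
t: 21.75
tool_pos: [0.4446, 0.0068, 0.0904]
tool_rot: [0.999, 0.043, 0.0, -0.0]
ft_force: [-7.2, -1.1, 20.2]
gripper_width: 0.0449
```

Run:
```python
from h import *
goal((.443,.009,.048),5)
cc,i=shot('scene');save(i,'scene15.png',(290,130,370,220),5)
```

```text
d mm [-1.5 -2.3 42.4] rz -0.0 at [0.4446 0.0068 0.0904] yaw 4.99 t 21.75 F [-7.2  -1.06 20.16] w 0.0449
```

View pics/scene15.png

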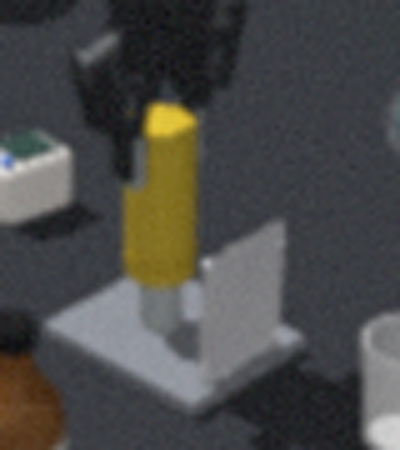

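Sleeve B stops with bare pin visible below its rim (about 40 mm above the base), so it is a reject. Lifting it to the red tray.

Call:
{"method": "servo_tool", "body": {"series": [{"dx": 0, "dy": 0, "dz": -10, "rx": 0, "ry": 0, "rz": 0, "claw": -0.4}, {"dx": 0, "dy": 0, "dz": -40, "rx": 0, "ry": 0, "rz": 0, "claw": -0.4}, {"dx": 0, "dy": 0, "dz": -80, "rx": 0, "ry": 0, "rz": 0, "claw": -0.4}, {"dx": 0, "dy": 0, "dz": -105, "rx": 0, "ry": 0, "rz": 0, "claw": -0.4}, {"dx": 0, "dy": 0, "dz": -105, "rx": 0, "ry": 0, "rz": 0, "claw": -0.4}]}}

```text
t: 22.3
tool_pos: [0.4462, 0.0069, 0.1981]
tool_rot: [0.999, 0.043, 0.003, -0.001]
ft_force: [0.4, 0.3, -2.0]
gripper_width: 0.045
```

```bash
python3 -c "
from h import *
goal((.515,-.44,.195),5);goal((.515,-.36,.195),5)
for y in (-.44,-.42,-.4): print([proj(wc_at((.515,y,.195),5),p).round() for p in((.38,-.32,.035),(.565,-.305,.035),(.577,-.41,.035),(.39,-.42,.035))])"
```

```text
d mm [ 29.8 451.2   2.9] rz -0.0 at [0.4462 0.0069 0.1981] yaw 4.98 t 22.3 F [ 0.37  0.28 -2.02] w 0.045
d mm [ 36.7 371.5   3. ] rz -0.0 at [0.4462 0.0069 0.1981] yaw 4.98 t 22.3 F [ 0.37  0.28 -2.02] w 0.045
[array([202.,  46.]), array([387.,  46.]), array([385., 152.]), array([211., 146.])]
[array([202.,  67.]), array([384.,  67.]), array([382., 170.]), array([211., 165.])]
[array([202.,  87.]), array([382.,  88.]), array([380., 188.]), array([211., 182.])]
```

Call:
{"method": "servo_tool", "body": {"series": [{"dx": 3, "dy": 45, "dz": 0, "rx": 0, "ry": 0, "rz": 0, "claw": -0.4}, {"dx": 6, "dy": 90, "dz": 0, "rx": 0, "ry": 0, "rz": 0, "claw": -0.4}, {"dx": 9, "dy": 135, "dz": 0, "rx": 0, "ry": 0, "rz": 0, "claw": -0.4}, {"dx": 12, "dy": 180, "dz": 0, "rx": 0, "ry": 0, "rz": 0, "claw": -0.4}, {"dx": 15, "dy": 225, "dz": 0, "rx": 0, "ry": 0, "rz": 0, "claw": -0.4}]}}

```text
t: 22.8
tool_pos: [0.4788, -0.2178, 0.1944]
tool_rot: [0.999, 0.044, -0.0, 0.0]
ft_force: [1.2, 0.9, -1.9]
gripper_width: 0.0443
```

Call:
{"method": "servo_tool", "body": {"series": [{"dx": 5, "dy": 45, "dz": 0, "rx": 0, "ry": 0, "rz": 0, "claw": -0.4}, {"dx": 10, "dy": 90, "dz": 0, "rx": 0, "ry": 0, "rz": 0, "claw": -0.4}, {"dx": 15, "dy": 135, "dz": 0, "rx": 0, "ry": 0, "rz": 0, "claw": -0.4}, {"dx": 20, "dy": 180, "dz": 0, "rx": 0, "ry": 0, "rz": 0, "claw": -0.4}, {"dx": 22, "dy": 215, "dz": 0, "rx": 0, "ry": 0, "rz": 0, "claw": -0.4}]}}

```text
t: 23.3
tool_pos: [0.5193, -0.4307, 0.1937]
tool_rot: [0.999, 0.043, -0.001, 0.0]
ft_force: [0.2, 0.0, -1.2]
gripper_width: 0.045
```

Call:
{"method": "servo_tool", "body": {"series": [{"dx": 0, "dy": 0, "dz": 0, "rx": 0, "ry": 0, "rz": 0, "claw": -0.4}, {"dx": 0, "dy": 0, "dz": 0, "rx": 0, "ry": 0, "rz": 0, "claw": -0.4}]}}

```text
t: 23.5
tool_pos: [0.5188, -0.4289, 0.1937]
tool_rot: [0.999, 0.043, -0.001, -0.0]
ft_force: [-0.1, -0.1, -1.4]
gripper_width: 0.0451
```

Run:
```python
from h import *
goal((.515,-.36,.195),5)
c,im=shot('wrist');save(im,'w16.png')
```

```text
d mm [  2.1 -68.9  -1.3] rz -0.1 at [ 0.5188 -0.4289  0.1937] yaw 4.91 t 23.5 F [-0.12 -0.07 -1.35] w 0.0451
```

View pics/w16.png

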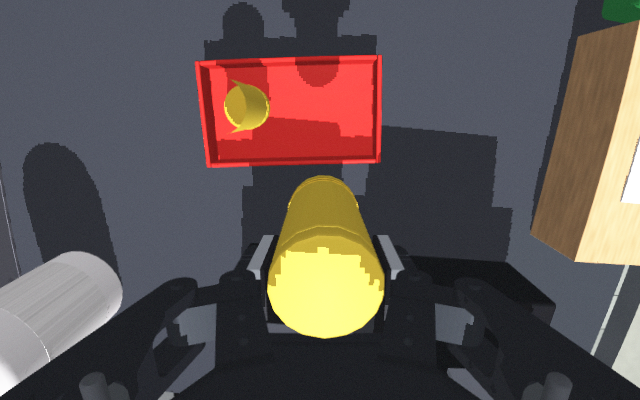

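Run:
```python
from h import *
c=eyes.get_calibration('wrist')
P=np.array([plane(c,*p,.035) for p in((196,63),(381,56),(381,161),(209,166))]);print(P.round(4))
ce=P.mean(0);ex=(P[1]+P[2]-P[0]-P[3]);ex/=np.linalg.norm(ex);print(ce,ex,'old',plane(c,253,106,.005))
t=ce+.047*ex;print('place',t)
goal((t[0],t[1],.10),5)
```

```text
[[ 0.3788 -0.3242  0.035 ]
 [ 0.5645 -0.3025  0.035 ]
 [ 0.5781 -0.4078  0.035 ]
 [ 0.3923 -0.4293  0.035 ]]
[ 0.47844992 -0.36596222  0.035     ] [0.99328537 0.11569002 0.        ] old [ 0.43183464 -0.36235439  0.005     ]
place [ 0.52513433 -0.36052479  0.035     ]
d mm [ 11.7 -66.5  94. ] rz -0.0 at [ 0.5193 -0.4278  0.194 ] yaw 4.98 t 23.55 F [ 0.21  0.18 -1.99] w 0.0452
```

Call:
{"method": "servo_tool", "body": {"series": [{"dx": 6, "dy": -35, "dz": 0, "rx": 0, "ry": 0, "rz": 0, "claw": -0.4}, {"dx": 11.5, "dy": -66, "dz": 10, "rx": 0, "ry": 0, "rz": 0, "claw": -0.4}, {"dx": 11.5, "dy": -66, "dz": 50, "rx": 0, "ry": 0, "rz": 0, "claw": -0.4}, {"dx": 11.5, "dy": -66, "dz": 90, "rx": 0, "ry": 0, "rz": 0, "claw": -0.4}, {"dx": 11.5, "dy": -66, "dz": 110, "rx": 0, "ry": 0, "rz": 0, "claw": -0.4}]}}

```text
t: 24.05
tool_pos: [0.5247, -0.3587, 0.0819]
tool_rot: [0.999, 0.045, -0.001, -0.001]
ft_force: [0.6, 0.4, -2.0]
gripper_width: 0.0452
```

Call:
{"method": "servo_tool", "body": {"series": [{"dx": 0, "dy": 0, "dz": 15, "rx": 0, "ry": 0, "rz": 0, "claw": -0.4}, {"dx": 0, "dy": 0, "dz": 27, "rx": 0, "ry": 0, "rz": 0, "claw": -0.4}, {"dx": 0, "dy": 0, "dz": 33, "rx": 0, "ry": 0, "rz": 0, "claw": -0.4}, {"dx": 0, "dy": 0, "dz": 36, "rx": 0, "ry": 0, "rz": 0, "claw": -0.4}, {"dx": 0, "dy": 0, "dz": 36, "rx": 0, "ry": 0, "rz": 0, "claw": -0.4}]}}

```text
t: 24.55
tool_pos: [0.5255, -0.3617, 0.0491]
tool_rot: [0.999, 0.044, 0.0, 0.0]
ft_force: [-0.8, 0.4, -1.6]
gripper_width: 0.0449
```

Run:
```python
from h import *
goal((.525,-.3605,.0439),5)
c,im=shot('wrist');save(im,'w17.png')
```

```text
d mm [-0.4 -1.3  5.2] rz -0.0 at [ 0.5255 -0.3617  0.0491] yaw 4.99 t 24.55 F [-0.79  0.38 -1.61] w 0.0449
```

View pics/w17.png

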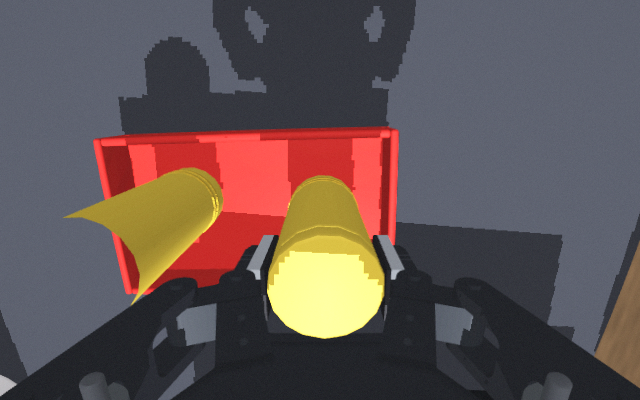

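Call:
{"method": "servo_tool", "body": {"series": [{"dx": 0, "dy": 0, "dz": 2, "rx": 0, "ry": 0, "rz": 0, "claw": -0.4}, {"dx": 0, "dy": 0, "dz": 4, "rx": 0, "ry": 0, "rz": 0, "claw": -0.4}, {"dx": 0, "dy": 0, "dz": 5, "rx": 0, "ry": 0, "rz": 0, "claw": -0.4}, {"dx": 0, "dy": 0, "dz": 5.5, "rx": 0, "ry": 0, "rz": 0, "claw": -0.4}, {"dx": 0, "dy": 0, "dz": 5.5, "rx": 0, "ry": 0, "rz": 0, "claw": -0.4}]}}

```text
t: 25.1
tool_pos: [0.5254, -0.362, 0.044]
tool_rot: [0.999, 0.043, 0.0, 0.0]
ft_force: [-3.3, 1.6, 7.7]
gripper_width: 0.0449
```

Call:
{"method": "servo_tool", "body": {"series": [{"dx": 0, "dy": 0, "dz": 0, "rx": 0, "ry": 0, "rz": 0, "claw": -0.4}, {"dx": 0, "dy": 0, "dz": 0, "rx": 0, "ry": 0, "rz": 0, "claw": 0.45}, {"dx": 0, "dy": 0, "dz": 0, "rx": 0, "ry": 0, "rz": 0, "claw": 0.45}, {"dx": 0, "dy": 0, "dz": 0, "rx": 0, "ry": 0, "rz": 0, "claw": 0.45}, {"dx": 0, "dy": 0, "dz": 0, "rx": 0, "ry": 0, "rz": 0, "claw": 0.45}]}}

```text
t: 25.6
tool_pos: [0.5253, -0.3616, 0.0432]
tool_rot: [0.999, 0.044, -0.0, 0.0]
ft_force: [-0.4, 0.2, 0.4]
gripper_width: 0.0622
```

Call:
{"method": "servo_tool", "body": {"series": [{"dx": 0, "dy": 0, "dz": -20, "rx": 0, "ry": 0, "rz": 0, "claw": 0.45}, {"dx": 0, "dy": 0, "dz": -60, "rx": 0, "ry": 0, "rz": 0, "claw": 0.45}, {"dx": 0, "dy": 0, "dz": -105, "rx": 0, "ry": 0, "rz": 0, "claw": 0.45}, {"dx": 0, "dy": 0, "dz": -150, "rx": 0, "ry": 0, "rz": 0, "claw": 0.45}, {"dx": 0, "dy": 0, "dz": -180, "rx": 0, "ry": 0, "rz": 0, "claw": 0.45}]}}

```text
t: 26.1
tool_pos: [0.5256, -0.3622, 0.2266]
tool_rot: [0.999, 0.043, 0.001, 0.001]
ft_force: [-1.1, -0.0, -0.5]
gripper_width: 0.0619
```

Call:
{"method": "servo_tool", "body": {"series": [{"dx": 0, "dy": 0, "dz": -10, "rx": 0, "ry": 0, "rz": 0, "claw": 0.45}, {"dx": 0, "dy": 0, "dz": -10, "rx": 0, "ry": 0, "rz": 0, "claw": 0.45}]}}

```text
t: 26.3
tool_pos: [0.5257, -0.3619, 0.2344]
tool_rot: [0.999, 0.044, 0.001, 0.0]
ft_force: [-0.4, 0.3, -0.5]
gripper_width: 0.0618
```

Run:
```python
from h import *
goal((.525,-.3605,.0439),5)
for n in('wrist','scene','side'):
    c,im=shot(n);save(im,n+'_end.png')
```

```text
d mm [ -1.   -1.7 190.5] rz -0.0 at [ 0.5257 -0.3619  0.2344] yaw 5.0 t 26.3 F [-0.37  0.33 -0.48] w 0.0618
```

View pics/wrist_end.png

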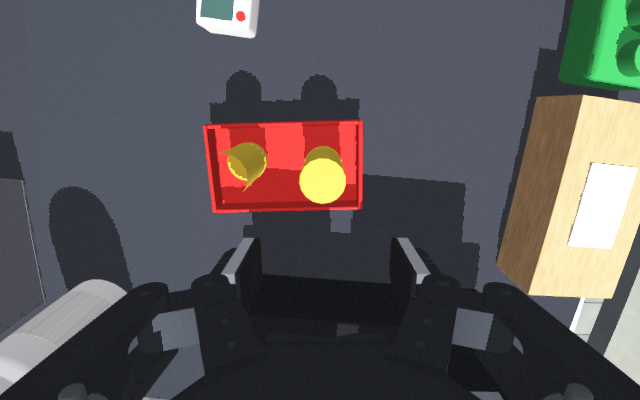

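View pics/scene_end.png

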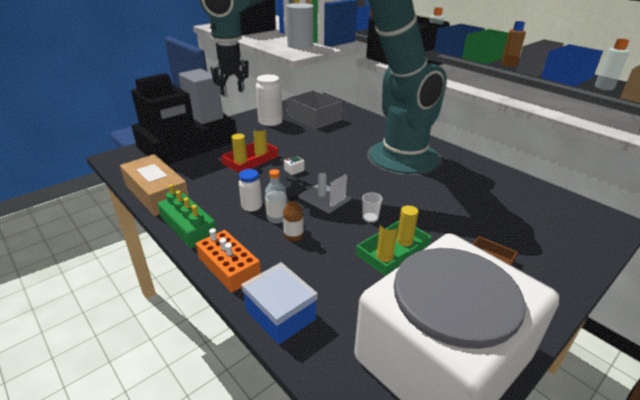

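View pics/side_end.png

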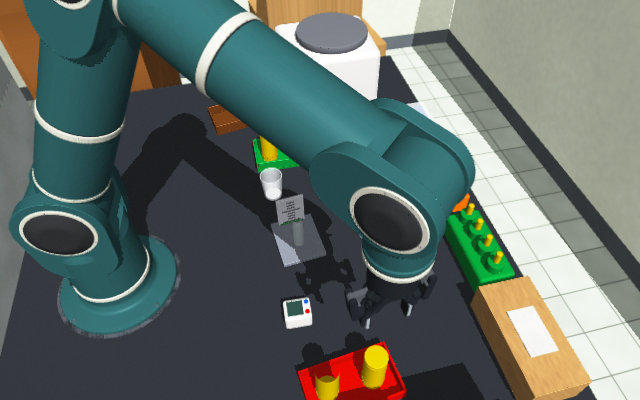

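The final pictures show both sleeves upright in their trays: A in green at scene (408,225), B in red at scene (239,148) and wrist (322,180). The bystanders haven't moved and the gripper is clear of everything.

```bash
python3 -c "
from rig import order
print(order.finish_job())"
```

```text
the job is handed in; nothing more can be done
None
```

The job is done and handed in at about 26 s of the 72 s allowed. I started with the sleeve nearer the green tray, which I call A here; nothing outside shows which is the listed sleeve_a.

- **Sleeve A (good):** its rim went fully home on the gauge's base. The arm stopped at exactly the height expected for that, with about 20 N upward on the tool. It now stands upright in the -x half of the green tray, and was put away before B was tried.
- **Sleeve B (reject):** it stopped with its rim about 40 mm above the base, also with about 20 N upward. It was held there about half a second and now stands upright in the +x half of the red tray.

**First grasp failed:** the fingertips are really about 30–37 mm higher than the reported TCP, so on the first try the fingers closed onto A's flat top. The tool read about 38 N upward there, close to the 40 N limit. I opened, lifted, measured the tip height from two cameras and regripped lower. Sleeve A stayed standing throughout.

**Last checks:** final pictures from all three cameras show both sleeves upright, and the earlier sleeves and bench items in view where they were. In the last side view the arm hid part of the bench. The gripper was open and clear of everything.

**Disagreement between views:** the cameras gave positions for the pin and the sleeves that differed by up to about 1 cm. I relied on the wrist camera, corrected about 2 mm from the fixed views. Both sleeves then slid over the pin with no side force until they reached their stops.

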